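# Load a sample cup into the feeder and push it home against the escapement stop

### The arm

A 6-joint arm with a two-finger parallel gripper is mounted at the origin on the work surface. World frame = base frame: x ahead of the robot, y to its left, z up, the work surface at z = 0. Lengths are in mm, angles in rad, forces in N, time in s.
With the tool pointing down it reaches from about 400 to 925 mm from the base axis. Payload 12.5 kg.
Tool frame: the origin (TCP) lies midway between the tips of the shut fingers; the grasp point (between the pads) lies 19 mm behind it; x points along the fingers, y is the direction in which the jaws open and shut, and the axes are right-handed (so a half turn about x gives the same grasp; the last joint's range is limited). The gripper opens to 95 mm and grips with 3 to 60 N. Pads are 20 mm wide; open, the fingers measure 119 mm over their backs; the gripper's body (75 mm by 180 mm) begins 59 mm behind the grasp point.
Start: joints at [1.242, 0.491, 1.559, -0, 1.092, -0.106], TCP at [138.082, 609.574, 214.661] pointing down, gripper open.
Joint ranges: [-3.1, 3.1], [-0.84, 2.19], [0.05, 2.79], [-1.13, 4.28], [0.06, 2.93], [-2.69, 2.69]. Speed limits (rad/s): [2.22, 2.22, 2.79, 3.14, 3.14, 3.14].

### API

Orientations are given as [roll, pitch, yaw] about the fixed x, y, z axes, in that order (R = Rz(yaw) Ry(pitch) Rx(roll)).
In Python, from cell import state, read_camera, job_done gives the robot as it stands.
- The arm moves only by the tool move_arm, never from a script. Its argument "targets" is a list of rows, each a list of 7 numbers: the shift along the world's x, y, z in m, then the turn, a rotation vector about the world's x, y, z in degrees, then the gripper's target within -1 to 1 (fully open at 1, half-way at 0, shut at -1). In form: [[dx, dy, dz, wx, wy, wz, hand], ...]. A call has 1 to 10 rows; each row is the pose to reach, as a shift and turn from the pose commanded when the call began; what a row does not reach only later rows make up. A row lasts 1/10 s, in which the tool goes at most 50 mm and 8.59 degrees, less where a joint would pass 70% of its speed; a pose out of reach is approached as far as the arm can. A call with a gripper value outside its range is refused whole. The fingers move at their own pace and stop on an object; the grip force is fixed at half the most. Time passes only in rows, so rows that repeat a pose let the fingers close. It gives the time, the measured TCP pose, the force and the opening at its end, in the units of the state.
- state(): the state, without advancing time (a new reading comes with each control period).
- read_camera(name): name is "side" or "top"; returns a dict with "img" (480x640x3 uint8, blue, green, red), "mtx" (3x3 intrinsics, pixels), "k1" (the pictures are not rectified: a ray, as slopes to the right and down, at radius r is drawn at 1 + k1 r^2 times it, then the intrinsics apply), "cam_to_world" (4x4, takes a point from camera to world coordinates). Camera axes: x right, y up, looking along -z (the intrinsics and any distortion apply to the point x, -y, -z); pixel columns grow to the right and rows downward; lengths in mm; the calibration is good to about 2 mm. A picture is of the moment at which its call begins. There is no depth.
- job_done(): hands the job in, once; it reports no verdict.
The state is a dict: "t": time; "joints": joint angles; "qvel": joint speeds; "tau": joint torques, N m; "eef_pos": TCP position; "tcp_rot": TCP orientation; "ft_force": force on the tool from outside, world axes, zero at the start; "moment": the same for the moment, N m; "opening": opening from 0.0 (shut) to 1.0 (fully open).
Only numpy, scipy, OpenCV 4.12 (cv2) and the standard library are available. Lean on these libraries where they do the work, as an engineer would, in place of code of your own. Each camera call takes 0.05 s, during which the arm holds its last target.

### The job

Load the sample cup with the orange lid from the tray into the sloped cup feeder: stand it in the open loading bay and push it down the chute, under the rails and over the sprung dog, until it rests against the red escapement stop and the dog has snapped up behind it so that it stays there. Feel for the stop and press it only a little harder than the dog needs to snap in, because ramming the sprung stop trips the feeder. Leave the other two cups and the amber jar standing where they are.

Things in the scene. Friction and masses are not known exactly. Their poses are not given: they have to be found in the camera images.
- cup_orange: The cup to load: aluminium, 60 mm tall, 110 to 220 g. Base flange 48 mm across and 6 mm thick; above it a straight round body 36 mm across, whose top 20 mm are the orange lid (same diameter). Origin: centre of the underside; z is its axis. Stands in one of the three compartments of the grey tray.
- cup_white: Same cup with a white lid; leave alone. Origin: centre of the underside.
- cup_blue: Same cup with a blue lid; leave alone. Origin: centre of the underside.
- jar: Amber jar with white cap, 56 mm across, 75 mm tall, loose on the bench; leave alone. Origin: centre of the underside.
- tray: Fixed grey tray, 262 mm (x) by 92 mm (y), rim 12 mm high, floor 5 mm thick; three compartments in a row along x, about 84 mm apart. Origin: centre of the underside.
- feeder: Fixed cup feeder; origin on the bench under mid-chute, x horizontal in the downhill direction, y across, z up. The chute, 300 mm long, slopes down 10 degrees along +x; its floor passes 75 mm above the origin. Cup-chute friction about 0.2 to 0.3: the cup stays where left; push it low on its body, just over the rails, or it may jam. White reader, 120 mm tall, starts at x = 160 mm.
- bay (a point): Point on the chute floor, on its centre line, where the cup's underside is to be set (axes as feeder; feeder x = -103 mm). The bay is open on top from 45 mm uphill to 29 mm downhill of this point; side walls 12 mm high, 61 mm apart at the upper end narrowing to 51 mm; a 4 mm sill closes the upper end.
- rails (a point): Point on the chute floor, centre line, where the two hold-down rails begin (feeder x = -59 mm; upturned lead-in ends up to 17 mm high start 15 mm uphill). Square to the floor: 8 mm free for the flange, rail tops at 11 mm. 40 mm slot between rails for the cup's body, walls 51 mm apart. So the cup enters only from the bay, standing square on the floor.
- home (a point): Fixed point on the chute floor, centre line (feeder x = 59 mm): here the cup's underside centre ends if the escapement head is at its middle setting. The dark head, which carries the dog and the stop, may be clamped up to 20 mm further uphill or downhill; this is not measured: find it by feel or sight. All on the head is under 34 mm above the chute floor.
- stop_mid (a point): Fixed point on the chute floor under the stop's face at the head's middle setting (real stop up to 20 mm off along the chute). Stop: red plate 30 mm wide, 27 mm tall, across the chute, sprung: resists 1 N plus 2 N per mm downhill, 10 mm travel. The dog snaps in when it is 3 to 4 mm in (pusher feels 7 to 9.5 N with drag). Over 12 N on it (5.5 mm) trips the feeder: a failure.
- dog_mid (a point): Fixed point on the chute floor at the dog's square back at the head's middle setting. Dog: brass, on the centre line, stands 5 mm proud with a ramp uphill, sprung down by the flange. The flange meets it about 65 mm before home (a bump of up to 3 N, not the stop), then 1 N of drag or less; once the cup's trailing edge is past it snaps up behind and holds the cup against the stop at about 6 N.
There are look-alikes about, which are no part of the job. Leave any green or turquoise look-alike of the cup_orange alone.

How it is judged (in metres and radians):
On the way:
1. the orange-lidded cup stands on the chute floor, in the loading bay or already under the rails, uphill of the stop (x of cup_orange in the frame of feeder between -0.135 and 0.03 m and y of cup_orange in the frame of bay between -0.007 and 0.007 m and angle between cup_orange's own z axis and vertical between 0.1 and 0.28 rad and height (world z) of cup_orange between 0.055 and 0.103 m), for 0.2 s.
At the end, for the whole second after the job is handed in: The orange cup is at rest at the chute's lower end (feeder x 32 to 88 mm, within 4 mm of the centre line, leaning 6 to 16 degrees with the chute), held between the red stop and the risen dog behind it, pressing on it with over 3.5 and 3 N, and the robot has let go (contact force between cup_orange and stop_blade_c0 above 3.5 N and contact force between cup_orange and dog_c0 above 3 N and x of cup_orange in the frame of feeder between 0.032 and 0.088 m and y of cup_orange in the frame of feeder between -0.004 and 0.004 m and angle between cup_orange's own z axis and vertical between 0.1 and 0.28 rad and linear speed of cup_orange below 0.01 m/s); the robot touches nothing.
It fails at once if the escapement stop is rammed: more than 12 N on the red stop plate (contact force between anything else and stop_blade_c0 above 12 N).
It fails at once if the white-lidded cup is moved more than 25 mm or tipped (distance of cup_white from where it was at the start of the episode above 0.025 m or angle between cup_white's own z axis and vertical above 0.5 rad).
It fails at once if the blue-lidded cup is moved more than 25 mm or tipped (distance of cup_blue from where it was at the start of the episode above 0.025 m or angle between cup_blue's own z axis and vertical above 0.5 rad).
It fails at once if the jar is moved more than 25 mm or tipped (distance of jar from where it was at the start of the episode above 0.025 m or angle between jar's own z axis and vertical above 0.5 rad).
It also fails if it takes over 61 s, if anything falls off the work surface, if the arm or the gripper's body presses on something with over 40 N, if the wrist force passes 120 N, or if a joint passes its speed limit or range.

## Working session

There is one attempt and no reset: what is moved stays moved. The work goes in short steps, Python scripts to look and compute and a tool call to move; the robot and the scene stay as the last step left them, time stands still between calls to the robot, and variables do not carry over. Pictures are saved under pics/ and viewed, and the job is handed in when it is done.

Besides the shell and the picture viewer there is one more tool, called as name(argument=value, ...) on one line, values as JSON. move_arm: Moves the arm, as the interface text tells. Its arguments: {"type":"object","properties":{"targets":{"type":"array"}},"required":["targets"]}

```bash
mkdir -p pics; ls; python3 - <<'E'
from cell import state, read_camera
import cv2
print(state())
for n in("side","top"):
    c=read_camera(n); cv2.imwrite(f"pics/{n}0.png",c["img"]); print(n,c["mtx"],c["k1"],c["cam_to_world"])
E
```

```text
pics
{'t': 0.0, 'joints': array([ 1.24240646e+00,  4.91550915e-01,  1.55944496e+00, -4.54634826e-05,
        1.09173926e+00, -1.05600326e-01]), 'qvel': array([-0.00286847,  0.00207189,  0.00021068,  0.001212  , -0.00048808,
        0.00017659]), 'tau': array([ 1.67682003e-03, -6.12674046e+01, -2.58189815e+01,  6.92848535e-02,
        4.81891294e-02, -1.04471821e-04]), 'eef_pos': array([138.00092758, 609.31407654, 214.06867756]), 'tcp_rot': array([-1.64111821,  1.56965313, -1.86388677]), 'ft_force': array([-0.0530674 ,  0.06260374,  0.0579524 ]), 'moment': array([-0.02411831,  0.01028951, -0.00890927]), 'opening': 1.0026006737250566}
side [[501.18765632   0.         312.88616293]
 [  0.         501.18765632 248.03835538]
 [  0.           0.           1.        ]] 0.0008782251846119061 [[ 8.41051387e-01  3.39124980e-01 -4.21457960e-01  1.99678492e+02]
 [-5.40816890e-01  5.09501586e-01 -6.69272161e-01 -6.58102249e+02]
 [-1.22334093e-02  7.90823863e-01  6.11921532e-01  6.59482213e+02]
 [ 0.00000000e+00  0.00000000e+00  0.00000000e+00  1.00000000e+00]]
top [[620.03441925   0.         330.82196867]
 [  0.         620.03441925 243.42116909]
 [  0.           0.           1.        ]] -0.09888335066748954 [[ 5.31539153e-03  9.93304910e-01 -1.15399750e-01  4.03773545e+02]
 [-9.99913843e-01  3.89440593e-03 -1.25355647e-02 -4.37165891e+01]
 [-1.20022245e-02  1.15456439e-01  9.93240030e-01  1.42218181e+03]
 [ 0.00000000e+00  0.00000000e+00  0.00000000e+00  1.00000000e+00]]
```

View pics/side0.png

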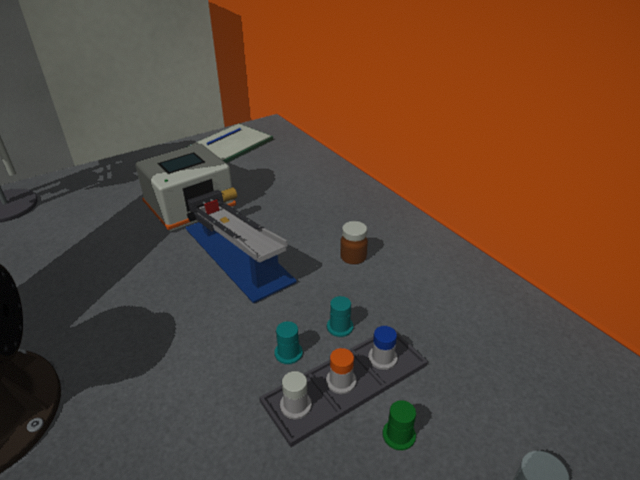

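View pics/top0.png

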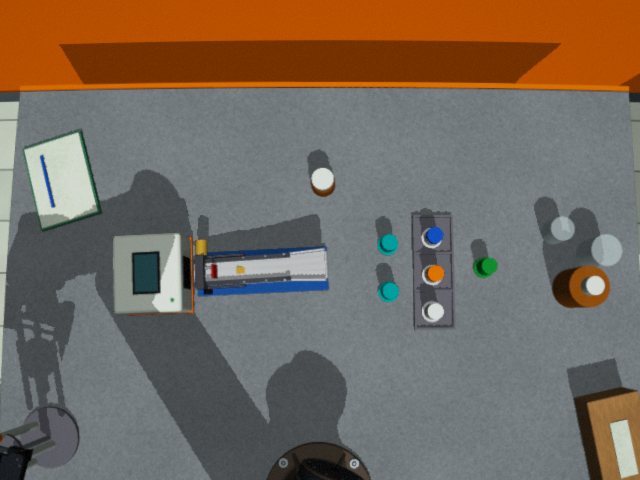

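The side view shows the orange-lidded cup at (342,370) in the middle tray compartment, with white (295,395) and blue (384,348) beside it. The look-alikes are two turquoise ones at (288,342) and (340,315) and a green one at (400,425). The feeder's bay end is near (270,245), and its red stop is at (212,207). In the top view the orange lid is at (434,273), the bay end at (315,265) and the red stop at (213,270). Next I'll enlarge crops and measure.

```bash
cat > h.py <<'E'
import numpy as np, cv2
from cell import state, read_camera
def ray(c,u,v):
    K=c["mtx"]; p=cv2.undistortPoints(np.array([[[u,v]]],float),K,np.array([c["k1"],0,0,0,0.]))[0,0]
    M=c["cam_to_world"]; d=M[:3,:3]@np.array([p[0],-p[1],-1]); return M[:3,3],d
def onz(c,u,v,z):
    o,d=ray(c,u,v); return o+d*(z-o[2])/d[2]
def tri(r1,r2):
    (o1,d1),(o2,d2)=r1,r2; d1=d1/np.linalg.norm(d1); d2=d2/np.linalg.norm(d2)
    A=np.c_[d1,-d2]; s=np.linalg.lstsq(A,o2-o1,rcond=None)[0]
    a=o1+s[0]*d1;b=o2+s[1]*d2; return (a+b)/2,np.linalg.norm(a-b)
def proj(c,P):
    M=np.linalg.inv(c["cam_to_world"]); q=M[:3,:3]@np.array(P,float)+M[:3,3]
    q=np.array([q[0],-q[1],-q[2]]); x,y=q[0]/q[2],q[1]/q[2]; f=1+c["k1"]*(x*x+y*y)
    K=c["mtx"]; return np.array([K[0,0]*x*f+K[0,2],K[1,1]*y*f+K[1,2]])
def crop(c,x0,y0,x1,y1,s,fn):
    cv2.imwrite(fn,cv2.resize(c["img"][y0:y1,x0:x1],None,fx=s,fy=s,interpolation=cv2.INTER_CUBIC))
E
python3 - <<'E'
from h import *
t=read_camera("top"); s=read_camera("side")
crop(t,190,225,340,305,5,"pics/t_f.png"); crop(s,130,140,310,310,4,"pics/s_f.png"); crop(t,370,200,500,335,4,"pics/t_c.png"); crop(s,250,280,440,450,4,"pics/s_c.png")
def blob(c,lo,hi,box):
    x0,y0,x1,y1=box; h=cv2.cvtColor(c["img"][y0:y1,x0:x1],cv2.COLOR_BGR2HSV); m=cv2.inRange(h,lo,hi)
    n,l,st,ce=cv2.connectedComponentsWithStats(m); i=1+np.argmax(st[1:,4]); 
    return ce[i]+[x0,y0],st[i]+np.array([x0,y0,0,0,0])
b=(405,205,460,330)
for n,lo,hi in(("orange",(5,150,120),(20,255,255)),("blue",(105,150,80),(130,255,255))):
    ce,st=blob(t,lo,hi,b); print(n,"top",ce,st, onz(t,*ce,62)); 
    ce2,st2=blob(s,lo,hi,(260,300,430,430)); print(" side",ce2,st2,tri(ray(t,*ce),ray(s,*ce2)))
E
```

```text
orange top [435.38604651 272.82790698] [428 265  16  17 215] [ 497.61510247 -256.82235653   62.        ]
 side [340.61805556 359.55324074] [330 348  24  26 432] (array([ 498.17383918, -257.47112412,   59.08958036]), np.float64(0.8058726879645949))
blue top [434.5        234.87850467] [427 227  16  17 214] [ 581.74632333 -255.99852349   62.        ]
 side [384.25316456 336.59746835] [374 326  23  24 395] (array([ 582.93623505, -257.02224797,   58.31708117]), np.float64(1.6461080418530898))
```

View pics/t_f.png

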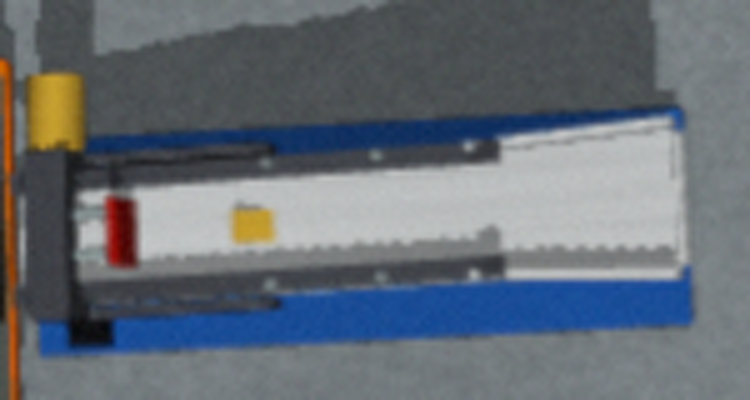

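View pics/s_f.png

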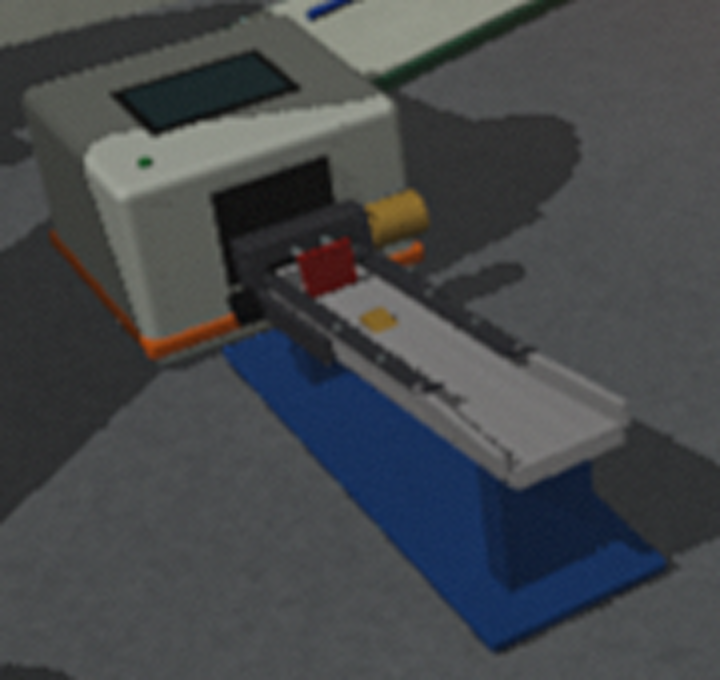

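View pics/t_c.png

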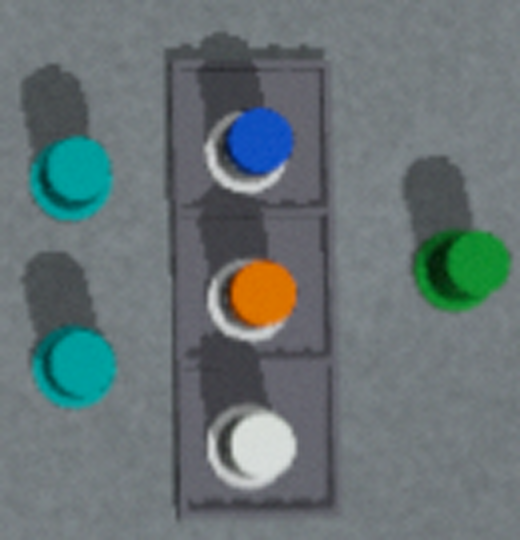

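View pics/s_c.png

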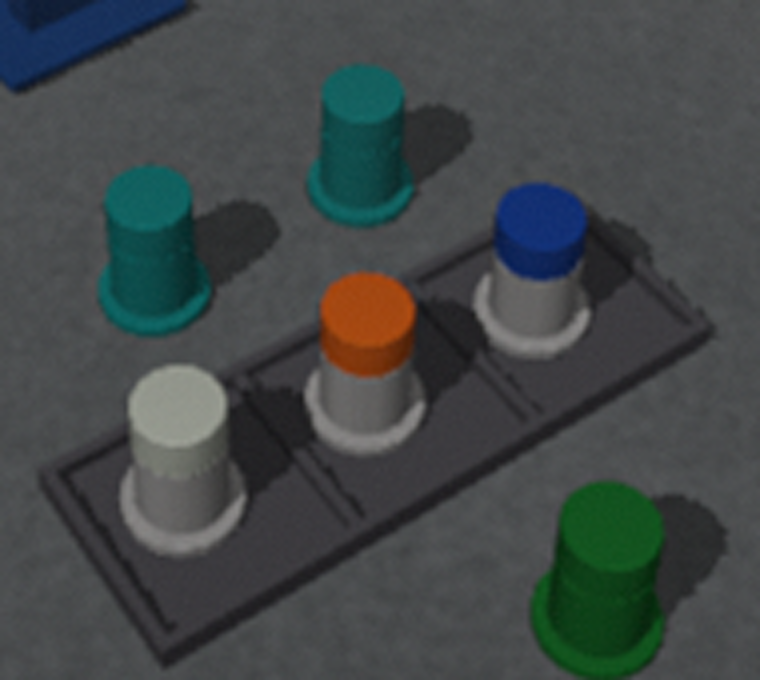

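```bash
python3 - <<'E'
from h import *
t=read_camera("top"); s=read_camera("side")
crop(t,275,240,335,290,12,"pics/t_b.png"); crop(s,215,215,300,275,9,"pics/s_b.png")
E
```

```text
(no output)
```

View pics/t_b.png

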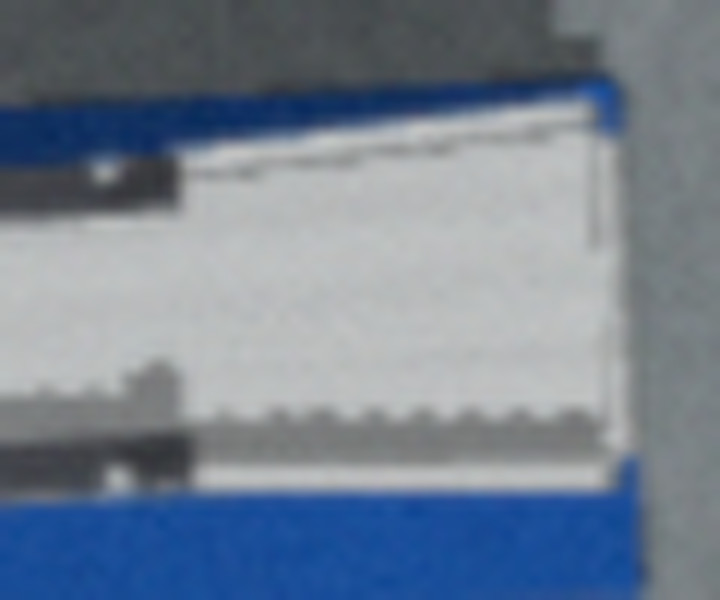

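View pics/s_b.png

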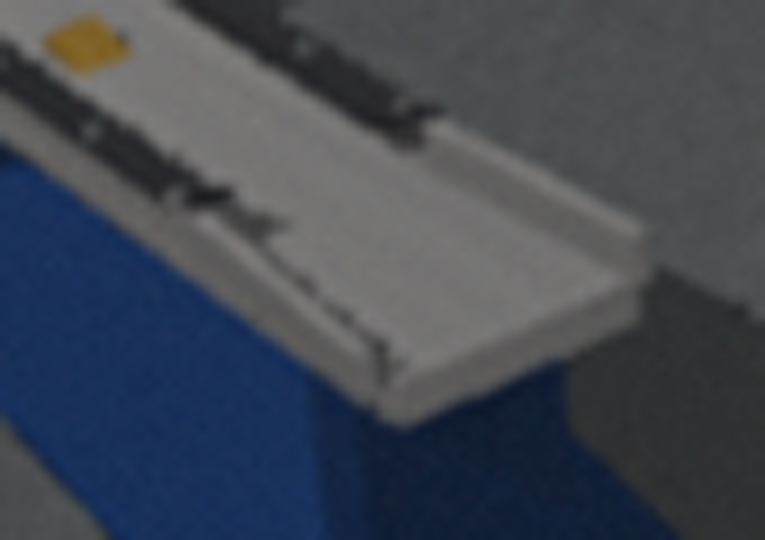

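```bash
python3 - <<'E'
from h import *
t=read_camera("top"); s=read_camera("side")
T=lambda x,y:(275+x/12,240+y/12); S=lambda x,y:(215+x/9,215+y/9)
F=lambda x,y:(190+x/5,225+y/5)
a=tri(ray(t,*T(592,97)),ray(s,*S(648,235))); b=tri(ray(t,*T(615,490)),ray(s,*S(372,380)))
c=tri(ray(t,*T(622,455)),ray(s,*S(385,390)));d=tri(ray(t,*T(618,135)),ray(s,*S(640,280)))
print(a,b,c,d)
print("mid",(a[0]+b[0])/2, (c[0]+d[0])/2)
# screws
for p,q in(((105,172),(400,105)),((120,478),(180,195))): print("screw",tri(ray(t,*T(*p)),ray(s,*S(*q))))
p=tri(ray(t,*F(376,155)),ray(s,*S(302,45)));q=tri(ray(t,*F(380,277)),ray(s,*S(92,130)));print(p,q,(p[0]+q[0])/2)
# wall/inner edges onto z planes
for n,u,v,z in (("wall far in",592,122,113),("wall near in",605,465,113),("rail far in",180,210,105),("rail near in",188,438,105)):
    print(n,onz(t,*T(u,v),z))
# dog & red by mask
h=cv2.cvtColor(t["img"],cv2.COLOR_BGR2HSV)
for n,lo,hi,bx in(("dog",(15,120,100),(30,255,255),(230,258,250,278)),("red",(0,120,60),(8,255,255),(205,255,225,285)),("red2",(172,120,60),(180,255,255),(205,255,225,285))):
    m=cv2.inRange(h[bx[1]:bx[3],bx[0]:bx[2]],lo,hi);ys,xs=np.nonzero(m)
    if len(xs): print(n,xs.min()+bx[0],xs.max()+bx[0],ys.min()+bx[1],ys.max()+bx[1],len(xs),onz(t,xs.mean()+bx[0],ys.mean()+bx[1],70))
E
```

```text
(array([547.66388657, -14.13386209, 110.97175821]), np.float64(3.4707436721032026)) (array([479.84933367, -19.11099492, 106.47311777]), np.float64(6.86632115564016)) (array([484.42132611, -19.48977559, 102.57294955]), np.float64(2.8509818526537645)) (array([542.05324876, -18.89064005, 104.8000759 ]), np.float64(4.574332753226348))
mid [513.75661012 -16.62242851 108.72243799] [513.23728743 -19.19020782 103.68651273]
screw (array([535.70602811,  73.40563454,  96.30211622]), np.float64(4.14171919960826))
screw (array([481.16145416,  69.90929942,  96.53355897]), np.float64(4.820260941162828))
(array([532.3489092 , 114.24064323,  89.99821163]), np.float64(3.7477424092333105)) (array([479.74973959, 111.74995824,  89.08661807]), np.float64(3.995661111080678)) [506.0493244  112.99530074  89.54241485]
wall far in [541.40692418 -13.49090658 113.        ]
wall near in [480.69337025 -16.172154   113.        ]
rail far in [526.19541791  59.94440062 105.        ]
rail near in [485.58479508  58.01777653 105.        ]
dog 237 244 267 272 43 [502.42200036 172.10140761  70.        ]
red 211 216 264 277 67 [499.37906439 230.63288591  70.        ]
red2 213 214 270 277 4 [495.00353282 230.21490873  70.        ]
```

```bash
python3 - <<'E'
from h import *
from scipy.spatial.transform import Rotation as Ro
t=read_camera("top"); s=read_camera("side")
F=lambda x,y:(190+x/5,225+y/5)
for n,p,q,z in(("near plate",(60,354),(690,322),5),("far plate",(100,134),(680,108),5)):
    a=onz(t,*F(*p),z);b=onz(t,*F(*q),z);d=a-b;print(n,a,b,np.degrees(np.arctan2(d[1],d[0])))
for p,q,z in(((470,147),(474,275),102),((376,155),(380,277),95),((266,162),(270,284),87)):
    a=onz(t,*F(*p),z);b=onz(t,*F(*q),z);print("screws",a,b,(a+b)/2)
st=state();R=Ro.from_euler("xyz",st["tcp_rot"]).as_matrix();print(R.round(3))
print(onz(t,436,273.2,65))
for cc in((322.5,180),):print("jar",onz(t,*cc,75))
E
```

```text
near plate [446.20155812 269.31541613   5.        ] [462.73338794 -19.9495382    5.        ] 93.27096251340173
far plate [547.83346573 253.40117878   5.        ] [561.02488579 -14.77803663   5.        ] 92.81604226671014
screws [533.08532785  73.14294017 102.        ] [478.23156159  70.69369871 102.        ] [505.65844472  71.91831944 102.        ]
screws [530.1255387  114.32752234  95.        ] [477.53784006 111.72478789  95.        ] [503.83168938 113.02615511  95.        ]
screws [527.61142896 163.16697828  87.        ] [474.66468857 160.34214362  87.        ] [501.13805877 161.75456095  87.        ]
[[ 0.     0.221  0.975]
 [ 0.     0.975 -0.221]
 [-1.     0.     0.   ]]
[ 496.59432525 -257.69398134   65.        ]
jar [701.74728123  -7.51402313  75.        ]
```

The candidates, by top-view pixel:
- Orange lid: (436,273), in the tray's middle compartment.
- White: (434,312).
- Blue: (434,236).
- Turquoise: (389,244) and (389,291).
- Green: (486,267).

Only the orange lid on an aluminium body, standing in the tray, fits. Both enlarged crops confirm it. Its axis is at about (497,-257).

For the feeder I get a yaw of about 93° and the bay at about (508,29.5,93). The 40 mm slot and 61 mm walls measure 40.6 and 60.7, so that pose holds up.

move_arm(targets=[[0.342, -0.46, 0.03, 0, 0, -74.2, 0.26], [0.342, -0.46, 0.03, 0, 0, -74.2, 0.26], [0.342, -0.46, 0.03, 0, 0, -74.2, 0.26], [0.342, -0.46, 0.03, 0, 0, -74.2, 0.26], [0.342, -0.46, 0.03, 0, 0, -74.2, 0.26], [0.342, -0.46, 0.03, 0, 0, -74.2, 0.26], [0.342, -0.46, 0.03, 0, 0, -74.2, 0.26], [0.342, -0.46, 0.03, 0, 0, -74.2, 0.26], [0.342, -0.46, 0.03, 0, 0, -74.2, 0.26], [0.342, -0.46, 0.03, 0, 0, -74.2, 0.26]])

```text
t: 1.5
eef_pos: [437.0, 207.0, 241.2]
tcp_rot: [1.811, 1.57, 0.29]
ft_force: [1.1, 0.8, -0.4]
opening: 0.63
```

move_arm(targets=[[0.05, -0.464, -0.09, 0, 0, 0, 0.26], [0.05, -0.464, -0.09, 0, 0, 0, 0.26], [0.05, -0.464, -0.09, 0, 0, 0, 0.26], [0.05, -0.464, -0.09, 0, 0, 0, 0.26], [0.05, -0.464, -0.09, 0, 0, 0, 0.26], [0.05, -0.464, -0.09, 0, 0, 0, 0.26], [0.05, -0.464, -0.09, 0, 0, 0, 0.26], [0.05, -0.464, -0.09, 0, 0, 0, 0.26], [0.05, -0.464, -0.09, 0, 0, 0, 0.26], [0.05, -0.464, -0.09, 0, 0, 0, 0.26]])

```text
t: 2.5
eef_pos: [485.9, -258.7, 150.0]
tcp_rot: [0.315, 1.57, -1.205]
ft_force: [1.0, 1.0, 0.1]
opening: 0.63
```

```bash
python3 - <<'E'
from h import *
s=state();print(s["eef_pos"],s["tcp_rot"],s["qvel"].round(3),s["joints"])
E
```

```text
[ 485.87505677 -258.66957582  150.00941543] [ 0.31542477  1.57047487 -1.2046745 ] [-0.316  0.214 -0.247  0.008  0.049 -0.316] [-6.09134375e-01  4.62937307e-01  1.81529426e+00 -2.37309922e-04
  8.63094982e-01 -6.59677180e-01]
```

move_arm(targets=[[0.01, 0.002, -0.05, 0, 0, 0, 0.26], [0.01, 0.002, -0.05, 0, 0, 0, 0.26], [0.01, 0.002, -0.05, 0, 0, 0, 0.26], [0.01, 0.002, -0.05, 0, 0, 0, 0.26]])

```text
t: 2.9
eef_pos: [496.4, -252.9, 102.6]
tcp_rot: [0.942, 1.569, -0.575]
ft_force: [0.4, 0.5, 0.8]
opening: 0.629
```

```bash
python3 - <<'E'
from h import *
t=read_camera("top");s=read_camera("side")
print(state()["eef_pos"])
crop(t,370,200,500,335,4,"pics/t_c2.png"); crop(s,250,240,440,430,4,"pics/s_c2.png")
E
```

```text
[ 496.49980391 -252.99295729  102.75651928]
```

View pics/s_c2.png

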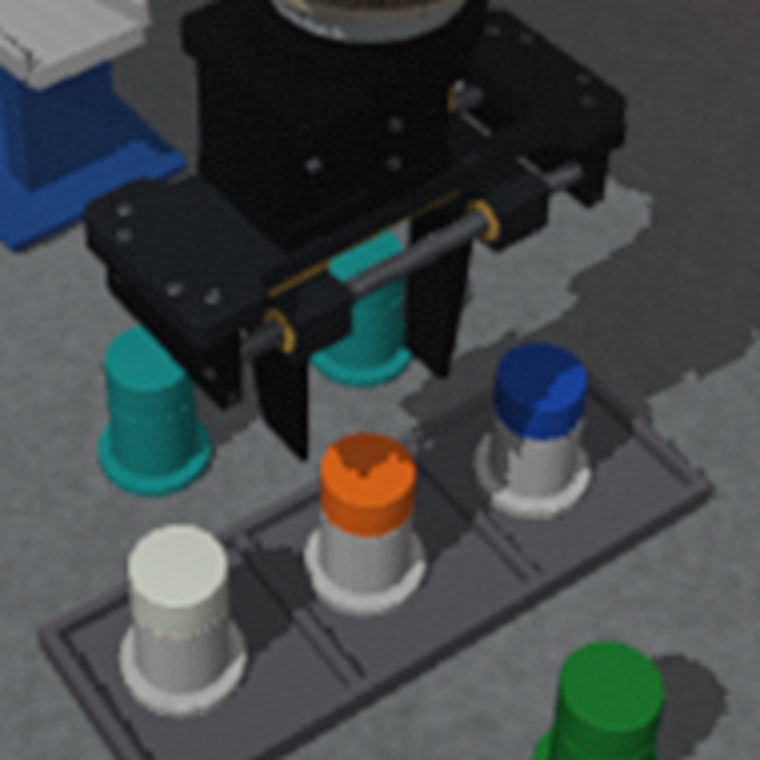

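View pics/t_c2.png

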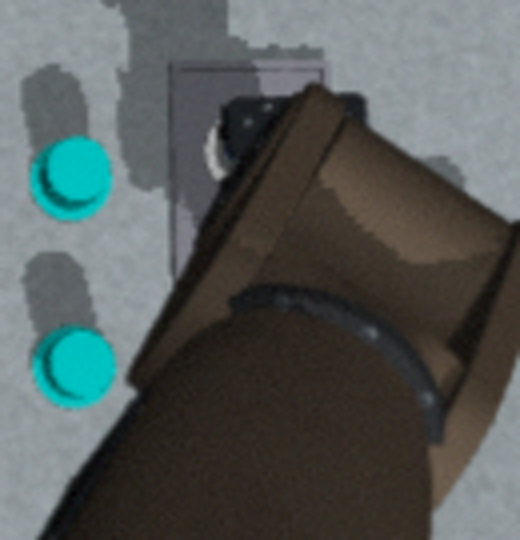

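The side view shows the open fingers above the orange cup, and clear of the white and blue cups on either side. I'll shift to the cup's y first and then go down.

move_arm(targets=[[0.001, -0.004, 0, 0, 0, 0, 0.26], [0.001, -0.004, -0.02, 0, 0, 0, 0.26], [0.001, -0.004, -0.04, 0, 0, 0, 0.26], [0.001, -0.004, -0.06, 0, 0, 0, 0.26], [0.001, -0.004, -0.079, 0, 0, 0, 0.26], [0.001, -0.004, -0.079, 0, 0, 0, 0.26], [0.001, -0.004, -0.079, 0, 0, 0, 0.26]])

```text
t: 3.7
eef_pos: [497.3, -257.3, 22.5]
tcp_rot: [0.947, 1.57, -0.57]
ft_force: [0.2, 0.0, 0.8]
opening: 0.629
```

```bash
python3 - <<'E'
from h import *
s=read_camera("side")
print(state()["eef_pos"],state()["ft_force"])
crop(s,250,240,440,430,4,"pics/s_c3.png")
E
```

```text
[ 497.46793044 -257.47134808   22.91953007] [ 0.0855125  -0.27269094 -0.54981646]
```

View pics/s_c3.png

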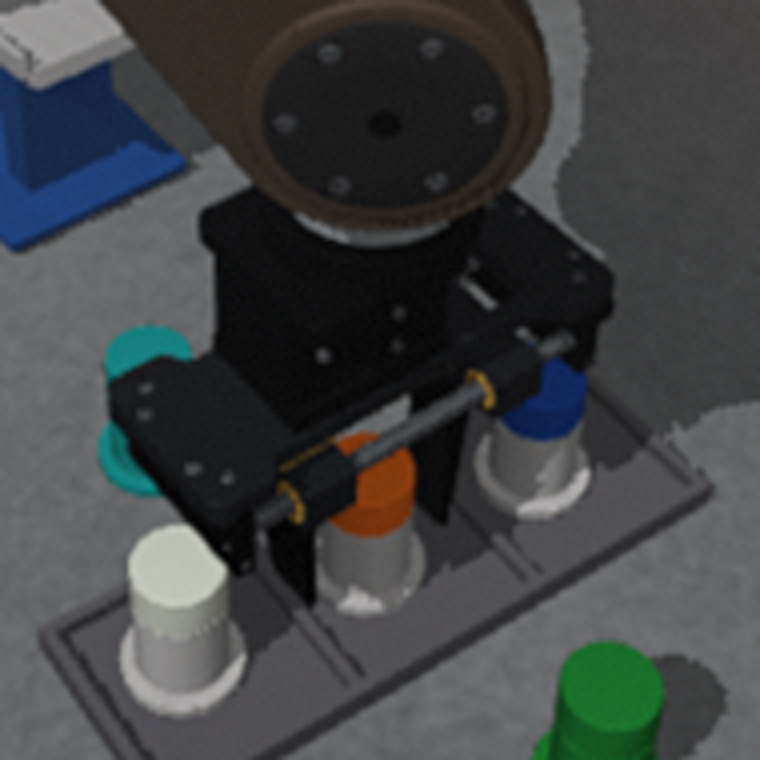

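The fingers straddle the orange cup, with white and blue outside them. Closing now.

move_arm(targets=[[0, 0, 0, 0, 0, 0, -1], [0, 0, 0, 0, 0, 0, -1], [0, 0, 0, 0, 0, 0, -1], [0, 0, 0, 0, 0, 0, -1], [0, 0, 0, 0, 0, 0, -1], [0, 0, 0, 0, 0, 0, -1]])

```text
t: 4.35
eef_pos: [497.2, -257.2, 22.2]
tcp_rot: [0.988, 1.57, -0.53]
ft_force: [0.1, 0.2, 5.6]
opening: 0.372
```

move_arm(targets=[[0, 0, 0.04, 0, 0, 0, -1], [0, 0, 0.09, 0, 0, 0, -1], [0, 0, 0.13, 0, 0, 0, -1], [0.004, 0.04, 0.135, 0, 0, 0, -1], [0.01, 0.09, 0.135, 0, 0, 0, -1], [0.01, 0.14, 0.135, -5, -0.3, 0, -1], [0.01, 0.19, 0.135, -10, -0.5, 0, -1], [0.01, 0.24, 0.135, -10, -0.5, 0, -1], [0.01, 0.285, 0.135, -10, -0.5, 0, -1], [0.01, 0.285, 0.135, -10, -0.5, 0, -1]])

```text
t: 5.35
eef_pos: [506.4, 32.7, 156.6]
tcp_rot: [-0.005, 1.397, -1.518]
ft_force: [0.1, -0.8, -1.3]
opening: 0.377
```

```bash
python3 - <<'E'
from h import *
from scipy.spatial.transform import Rotation as Ro
t=read_camera("top");s=read_camera("side")
st=state();print(st["eef_pos"],st["ft_force"],st["opening"]);print(Ro.from_euler("xyz",st["tcp_rot"]).as_matrix().round(3))
crop(t,230,200,380,310,5,"pics/t_d.png"); crop(s,180,130,360,310,4,"pics/s_d.png")
E
```

```text
[506.71088911  28.80747989 156.53677585] [ 0.28874478  0.42093415 -2.01942871] 0.3735101840914525
[[ 0.008  0.998  0.055]
 [-0.174  0.056 -0.983]
 [-0.985 -0.001  0.174]]
```

View pics/s_d.png

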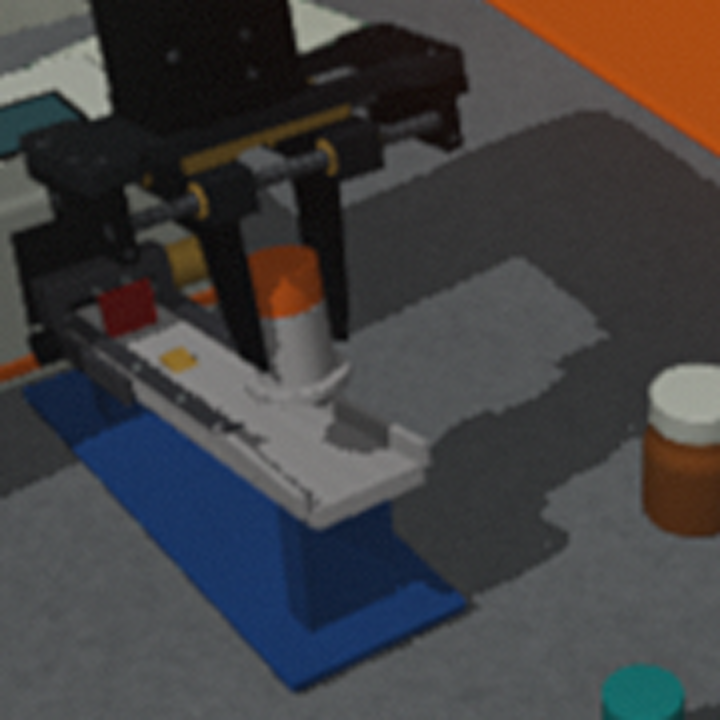

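View pics/t_d.png

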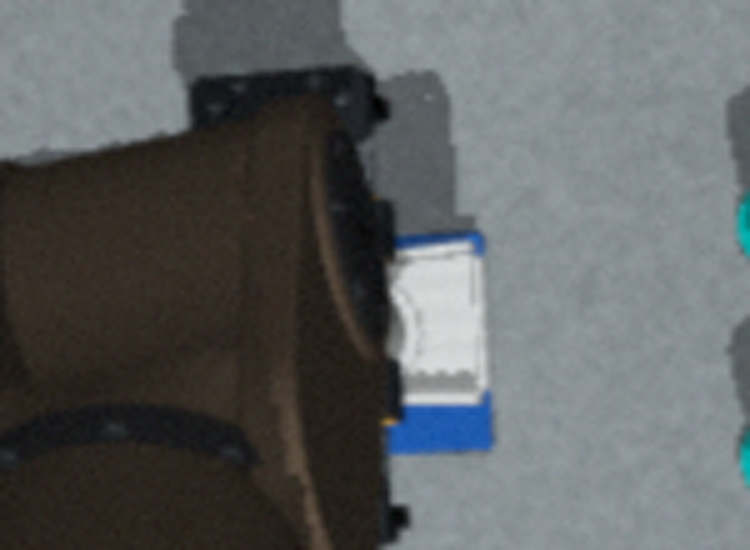

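The side view shows the cup held square at (300,330), above the bay and tilted with the chute. I'll lower it a little uphill of the bay point and feel for the floor.

move_arm(targets=[[0.001, -0.004, -0.01, 0, 0, 0, -1], [0.001, -0.004, -0.022, 0, 0, 0, -1], [0.001, -0.004, -0.034, 0, 0, 0, -1], [0.001, -0.004, -0.036, 0, 0, 0, -1], [0.001, -0.004, -0.036, 0, 0, 0, -1]])

```text
t: 5.95
eef_pos: [508.2, 23.4, 120.1]
tcp_rot: [-0.005, 1.396, -1.524]
ft_force: [3.5, 0.4, -2.2]
opening: 0.374
```

```bash
python3 - <<'E'
from h import *
s=read_camera("side")
st=state();print(st["eef_pos"],st["ft_force"],st["opening"])
crop(s,200,160,320,280,6,"pics/s_e.png")
E
```

```text
[508.2464637   23.51439401 120.58070343] [ 2.73914907  0.18090103 -2.49838488] 0.3740853811830508
```

View pics/s_e.png

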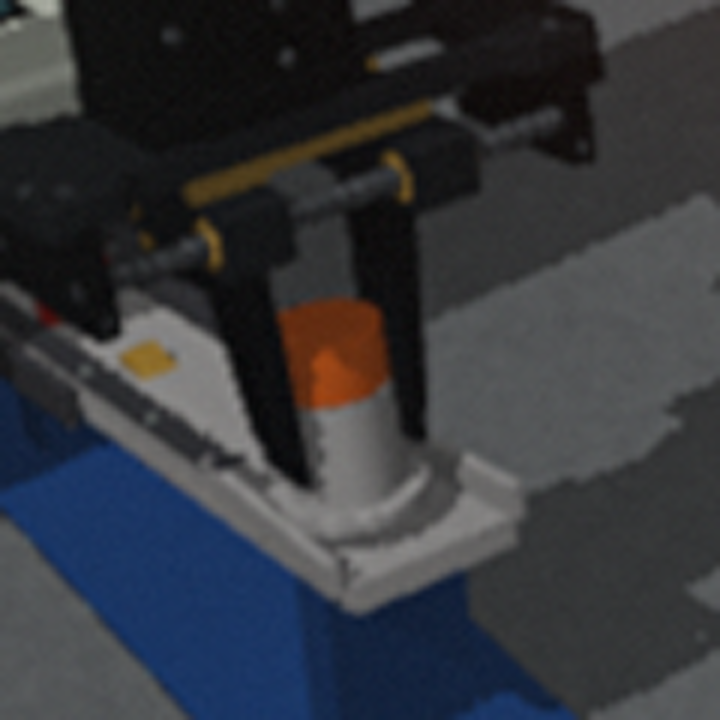

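There is a +x force of 2.7 N, and in the image the flange sits close to the near wall. I'll shift away from it by 3 mm and see whether the force goes.

move_arm(targets=[[0.001, 0, 0, 0, 0, 0, -1], [0.002, 0, 0, 0, 0, 0, -1], [0.003, 0, 0, 0, 0, 0, -1], [0.003, 0, 0, 0, 0, 0, -1]])

```text
t: 6.4
eef_pos: [511.0, 23.9, 120.9]
tcp_rot: [-0.003, 1.396, -1.52]
ft_force: [0.2, 0.2, -2.0]
opening: 0.372
```

```bash
python3 - <<'E'
from h import *
s=read_camera("side")
st=state();print(st["eef_pos"],st["ft_force"],st["moment"],st["opening"])
crop(s,200,160,320,280,6,"pics/s_e2.png")
E
```

```text
[510.91947759  23.92231445 120.88685659] [ 0.12023517 -0.79829368 -1.90662248] [ 0.08534919  0.03656916 -0.00725948] 0.3692466724212555
```

View pics/s_e2.png

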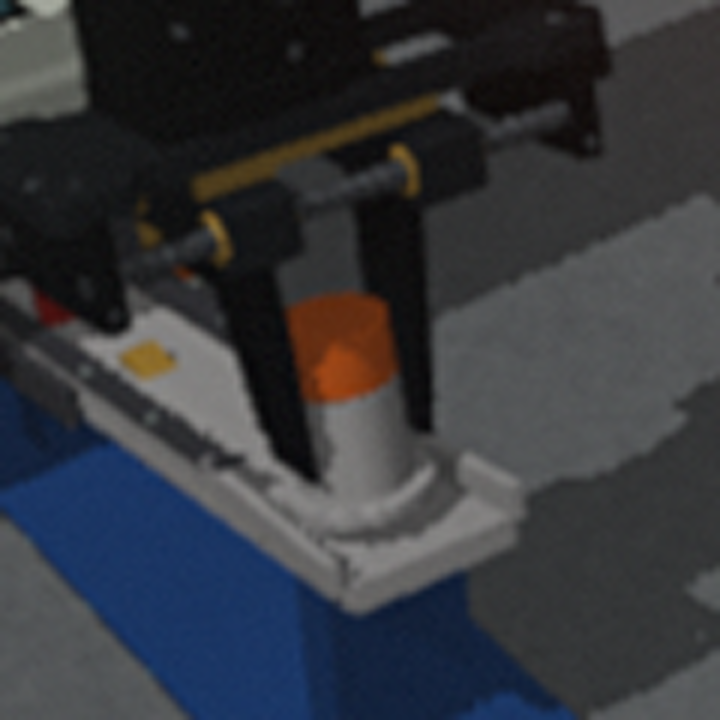

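The force has gone, so that was the near wall. Now I'll feel for the far wall to centre the cup.

move_arm(targets=[[0.001, 0, -0.002, 0, 0, 0, -1], [0.003, 0, -0.003, 0, 0, 0, -1], [0.003, 0, -0.003, 0, 0, 0, -1]])

```text
t: 6.75
eef_pos: [514.2, 23.9, 117.6]
tcp_rot: [-0.004, 1.396, -1.521]
ft_force: [0.0, -0.0, -1.8]
opening: 0.374
```

move_arm(targets=[[0.001, 0, 0, 0, 0, 0, -1], [0.002, 0, 0, 0, 0, 0, -1], [0.002, 0, 0, 0, 0, 0, -1]])

```text
t: 7.05
eef_pos: [516.1, 23.9, 117.8]
tcp_rot: [-0.002, 1.396, -1.52]
ft_force: [1.0, 0.4, -1.8]
opening: 0.377
```

move_arm(targets=[[0.001, 0, 0, 0, 0, 0, -1], [0.002, 0, 0, 0, 0, 0, -1], [0.002, 0, 0, 0, 0, 0, -1]])

```text
t: 7.35
eef_pos: [517.5, 23.8, 117.6]
tcp_rot: [-0.011, 1.396, -1.529]
ft_force: [-3.5, -0.2, -0.4]
opening: 0.379
```

move_arm(targets=[[-0.002, 0, 0, 0, 0, 0, -1], [-0.005, 0, -0.001, 0, 0, 0, -1], [-0.005, 0, -0.003, 0, 0, 0, -1], [-0.005, 0, -0.003, 0, 0, 0, -1]])

```text
t: 7.75
eef_pos: [513.0, 23.9, 114.6]
tcp_rot: [-0.002, 1.396, -1.52]
ft_force: [0.0, -0.9, -2.1]
opening: 0.378
```

move_arm(targets=[[0, 0, -0.001, 0, 0, 0, -1], [0, 0, -0.002, 0, 0, 0, -1], [0, 0, -0.002, 0, 0, 0, -1]])

```text
t: 8.05
eef_pos: [513.0, 23.9, 112.6]
tcp_rot: [-0.003, 1.396, -1.521]
ft_force: [0.1, 0.3, -2.1]
opening: 0.376
```

move_arm(targets=[[0, 0, -0.001, 0, 0, 0, -1], [0, 0, -0.001, 0, 0, 0, -1]])

```text
t: 8.25
eef_pos: [513.0, 23.9, 111.7]
tcp_rot: [-0.003, 1.396, -1.521]
ft_force: [-0.2, 0.2, -2.6]
opening: 0.377
```

move_arm(targets=[[0, 0, -0.001, 0, 0, 0, -1], [0, 0, -0.001, 0, 0, 0, -1]])

```text
t: 8.45
eef_pos: [513.3, 23.9, 111.4]
tcp_rot: [0.003, 1.396, -1.515]
ft_force: [-1.5, 1.7, 4.4]
opening: 0.375
```

move_arm(targets=[[0, 0, -0.001, 0, 0, 0, -1], [0, 0, -0.001, 0, 0, 0, -1]])

```text
t: 8.65
eef_pos: [513.5, 23.9, 111.2]
tcp_rot: [0.009, 1.396, -1.508]
ft_force: [-3.3, 1.7, 16.8]
opening: 0.376
```

move_arm(targets=[[0, 0, -0.0005, 0, 0, 0, -1], [0, 0, -0.0005, 0, 0, 0, -1]])

```text
t: 8.85
eef_pos: [513.6, 23.9, 111.1]
tcp_rot: [0.012, 1.395, -1.506]
ft_force: [-5.4, 2.2, 20.7]
opening: 0.374
```

The floor contact is at z = 111.4, and I expected about 111.7. I'll ease off and release.

move_arm(targets=[[0, 0, 0.0015, 0, 0, 0, -1], [0, 0, 0.0018, 0, 0, 0, -1], [0, 0, 0.0018, 0, 0, 0, 0.1], [0, 0, 0.0018, 0, 0, 0, 0.1], [0, 0, 0.0018, 0, 0, 0, 0.1], [0, 0, 0.0018, 0, 0, 0, 0.1]])

```text
t: 9.45
eef_pos: [513.0, 23.9, 111.0]
tcp_rot: [-0.003, 1.396, -1.521]
ft_force: [0.4, -0.6, 0.5]
opening: 0.551
```

```bash
python3 - <<'E'
from h import *
s=read_camera("side")
st=state();print(st["eef_pos"],st["ft_force"],st["moment"],st["opening"])
crop(s,200,160,320,280,6,"pics/s_g.png")
E
```

```text
[512.98321249  23.84201325 110.99101556] [ 0.71379791 -0.42736067 -0.4858269 ] [ 0.00256881  0.09837525 -0.01604807] 0.5524706278312765
```

View pics/s_g.png

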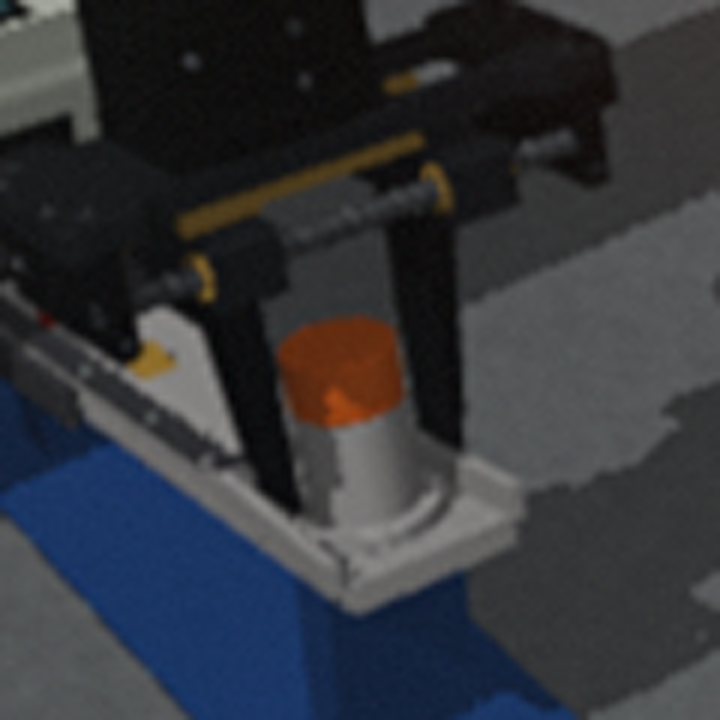

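The cup stands in the bay on the chute floor. I'll back off, shut the fingers and come down uphill of it.

move_arm(targets=[[-0.0002, 0.004, 0.025, 0, 0, 0, 0.1], [-0.0005, 0.0095, 0.054, 0, 0, 0, 0.1], [-0.0005, 0.0095, 0.054, 0, 0, 0, 0.1], [0.0015, -0.0286, 0.057, 0, 0, 0, -1], [0.0015, -0.0286, 0.057, 0, 0, 0, -1], [0.0015, -0.0286, 0.057, 0, 0, 0, -1], [0.0015, -0.0286, 0.057, 0, 0, 0, -1], [0.0015, -0.0286, 0.057, 0, 0, 0, -1], [0.0015, -0.0286, 0.057, 0, 0, 0, -1], [0.0015, -0.0286, 0.057, 0, 0, 0, -1]])

```text
t: 10.5
eef_pos: [514.5, -4.3, 168.0]
tcp_rot: [-0.004, 1.396, -1.521]
ft_force: [-1.2, -0.1, 0.6]
opening: 0.03
```

```bash
python3 - <<'E'
from h import *
s=read_camera("side");t=read_camera("top")
st=state();print(st["eef_pos"],st["ft_force"],st["opening"])
crop(s,200,140,320,260,6,"pics/s_i.png");crop(t,190,215,340,305,5,"pics/t_i.png")
E
```

```text
[514.49573184  -4.51371361 168.06956303] [ 0.6649442  -0.09365246  0.56107704] 0.0022509317161703247
```

View pics/s_i.png

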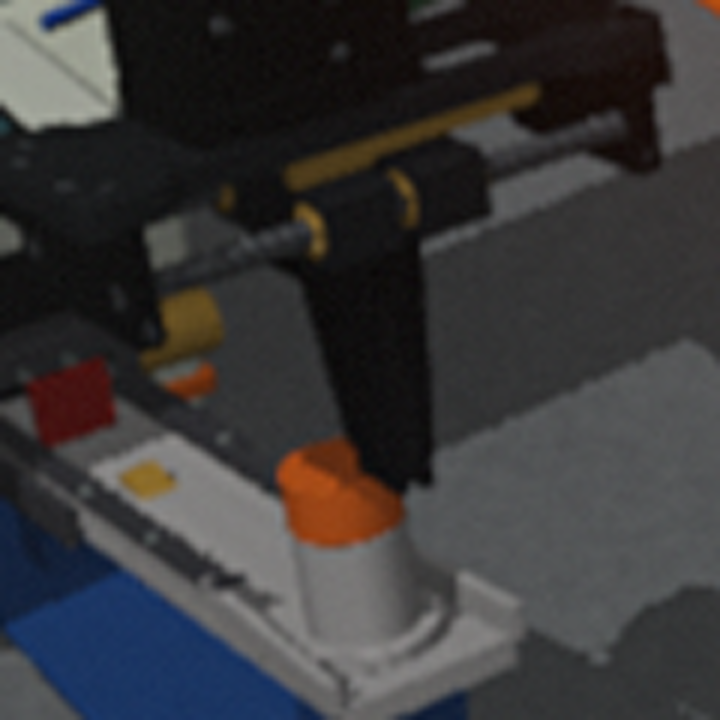

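View pics/t_i.png

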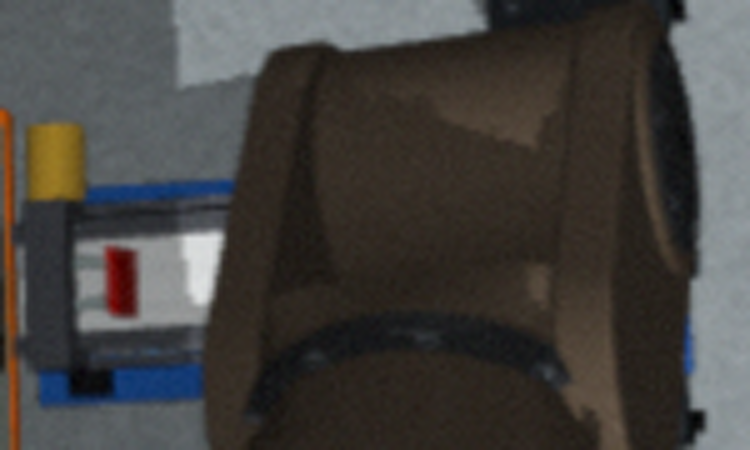

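move_arm(targets=[[0.0005, -0.005, -0.01, 0, 0, 0, -1], [0.0005, -0.0085, -0.03, 0, 0, 0, -1], [0.0005, -0.0105, -0.04, 0, 0, 0, -1], [0.0005, -0.0123, -0.0537, 0, 0, 0, -1], [0.0005, -0.0123, -0.0537, 0, 0, 0, -1], [0.0005, -0.0123, -0.0537, 0, 0, 0, -1]])

```text
t: 11.2
eef_pos: [515.0, -17.1, 114.3]
tcp_rot: [-0.006, 1.396, -1.524]
ft_force: [-0.7, 0.2, 0.7]
opening: 0.005
```

```bash
python3 - <<'E'
from h import *
s=read_camera("side")
st=state();print(st["eef_pos"],st["ft_force"],st["opening"])
crop(s,200,140,320,260,6,"pics/s_j.png")
E
```

```text
[515.17139478 -17.07895389 114.69648217] [ 0.05768387 -0.60210139  0.43381708] 0.004172854193740149
```

View pics/s_j.png

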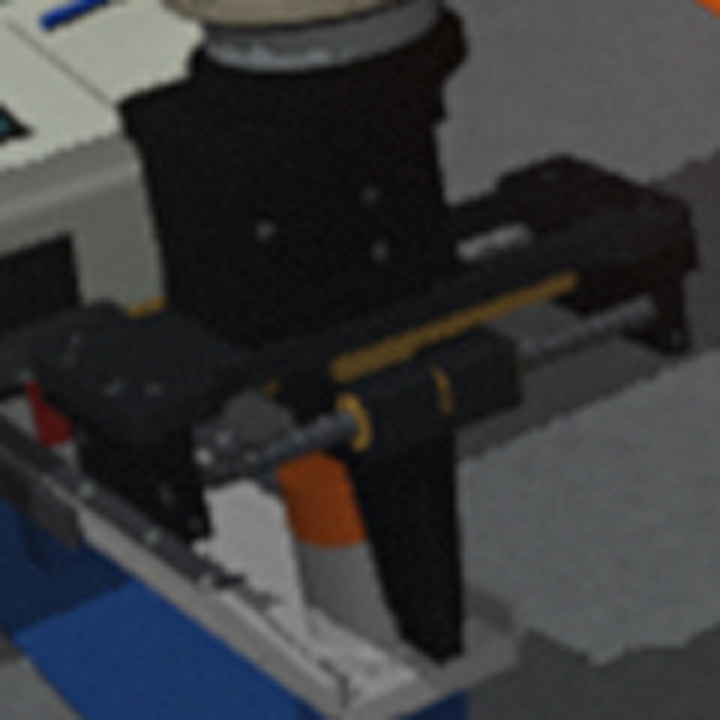

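```bash
python3 - <<'E'
from h import *
t=read_camera("top")
print("stop top edge",onz(t,217.2,271.4,87),"dog back",onz(t,236.4,270,72),"dog front",onz(t,244.8,270,72))
E
```

```text
stop top edge [496.8367087  219.29181618  87.        ] dog back [501.20861797 179.90205438  72.        ] dog front [501.31381497 161.39193464  72.        ]
```

move_arm(targets=[[-0.0003, 0.005, -0.0009, 0, 0, 0, -1], [-0.0005, 0.01, -0.0018, 0, 0, 0, -1], [-0.0008, 0.015, -0.0026, 0, 0, 0, -1], [-0.001, 0.02, -0.0035, 0, 0, 0, -1], [-0.0013, 0.025, -0.0044, 0, 0, 0, -1], [-0.0013, 0.025, -0.0044, 0, 0, 0, -1]])

```text
t: 11.9
eef_pos: [513.6, 8.7, 109.9]
tcp_rot: [-0.004, 1.396, -1.521]
ft_force: [0.5, 0.7, -0.4]
opening: 0.004
```

The stop's red face meets the floor at y≈225, and the dog's back is at y≈180. The 44.5 mm between them fits a cup held with the stop 3–4 mm in, so I expect stop contact at TCP y≈176 and the snap at about 179. Pushing into the rails now.

move_arm(targets=[[-0.0003, 0.005, -0.0009, 0, 0, 0, -1], [-0.0005, 0.01, -0.0018, 0, 0, 0, -1], [-0.0008, 0.015, -0.0026, 0, 0, 0, -1], [-0.001, 0.02, -0.0035, 0, 0, 0, -1], [-0.0013, 0.025, -0.0044, 0, 0, 0, -1], [-0.0016, 0.03, -0.0053, 0, 0, 0, -1], [-0.0018, 0.035, -0.0062, 0, 0, 0, -1]])

```text
t: 12.6
eef_pos: [511.9, 43.4, 103.7]
tcp_rot: [-0.002, 1.396, -1.52]
ft_force: [0.5, -0.5, -0.7]
opening: 0.005
```

```bash
python3 - <<'E'
from h import *
s=read_camera("side")
st=state();print(st["eef_pos"],st["ft_force"],st["opening"])
crop(s,190,140,310,260,6,"pics/s_k.png")
E
```

```text
[511.76881804  43.87793559 103.58815048] [-0.8798815   1.04991338  0.2607209 ] 0.005322778445936072
```

View pics/s_k.png

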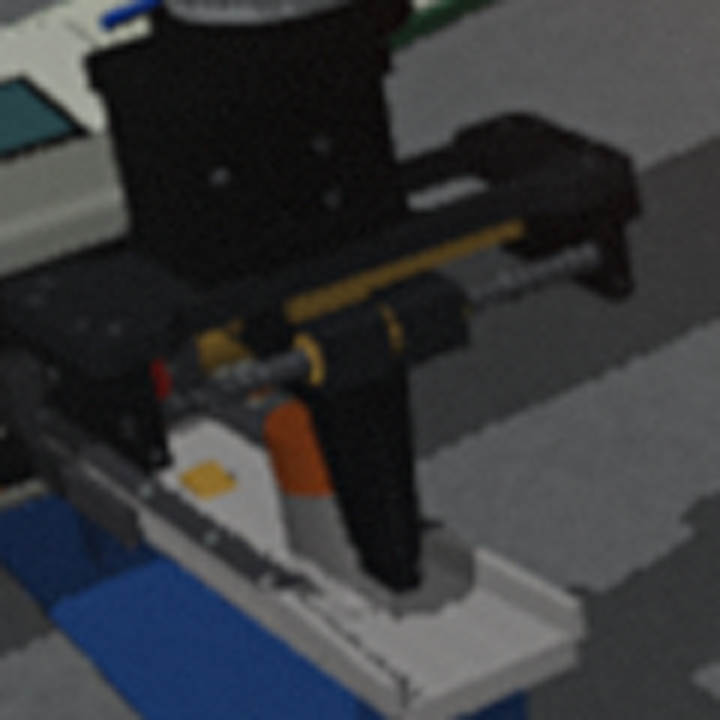

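The cup is standing upright and its leading flange is under the rails, with low force. I'll continue.

move_arm(targets=[[-0.0003, 0.005, -0.0009, 0, 0, 0, -1], [-0.0005, 0.01, -0.0018, 0, 0, 0, -1], [-0.0008, 0.015, -0.0026, 0, 0, 0, -1], [-0.001, 0.02, -0.0035, 0, 0, 0, -1], [-0.0013, 0.025, -0.0044, 0, 0, 0, -1], [-0.0016, 0.03, -0.0053, 0, 0, 0, -1], [-0.0018, 0.035, -0.0062, 0, 0, 0, -1], [-0.0021, 0.04, -0.0071, 0, 0, 0, -1], [-0.0024, 0.045, -0.0079, 0, 0, 0, -1], [-0.0026, 0.05, -0.0088, 0, 0, 0, -1]])

```text
t: 13.65
eef_pos: [509.3, 93.4, 94.9]
tcp_rot: [-0.002, 1.396, -1.52]
ft_force: [-0.4, 0.1, 0.1]
opening: 0.002
```

move_arm(targets=[[-0.0001, 0.002, -0.0004, 0, 0, 0, -1], [-0.0002, 0.004, -0.0007, 0, 0, 0, -1], [-0.0003, 0.006, -0.0011, 0, 0, 0, -1], [-0.0004, 0.008, -0.0014, 0, 0, 0, -1], [-0.0005, 0.01, -0.0018, 0, 0, 0, -1], [-0.0006, 0.012, -0.0021, 0, 0, 0, -1], [-0.0007, 0.014, -0.0025, 0, 0, 0, -1], [-0.0008, 0.016, -0.0028, 0, 0, 0, -1]])

```text
t: 14.45
eef_pos: [508.5, 109.1, 92.2]
tcp_rot: [-0.002, 1.396, -1.52]
ft_force: [-0.5, 0.2, 0.5]
opening: 0.002
```

```bash
python3 - <<'E'
from h import *
s=read_camera("side")
st=state();print(st["eef_pos"],st["ft_force"],st["opening"])
crop(s,170,130,290,250,6,"pics/s_l.png")
E
```

```text
[508.4613953  109.36069396  92.13233752] [-0.20851463 -0.07450216  0.0238053 ] 0.007377195931821817
```

View pics/s_l.png

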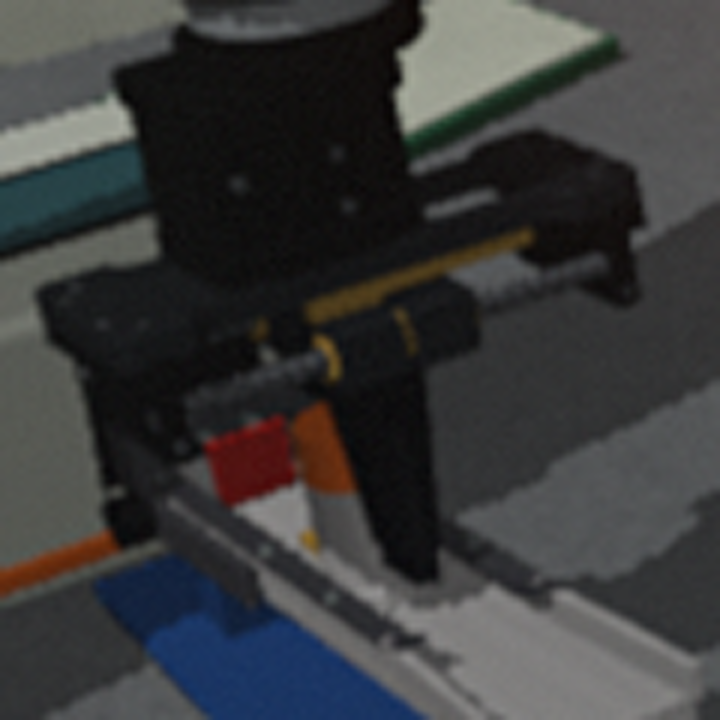

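The cup is upright in the slot and its flange is just reaching the dog. I'll go on over it.

move_arm(targets=[[-0.0001, 0.002, -0.0004, 0, 0, 0, -1], [-0.0002, 0.004, -0.0007, 0, 0, 0, -1], [-0.0003, 0.006, -0.0011, 0, 0, 0, -1], [-0.0004, 0.008, -0.0014, 0, 0, 0, -1], [-0.0005, 0.01, -0.0018, 0, 0, 0, -1]])

```text
t: 15.0
eef_pos: [508.0, 119.1, 90.4]
tcp_rot: [-0.002, 1.396, -1.52]
ft_force: [0.1, -0.8, 0.5]
opening: 0.004
```

move_arm(targets=[[-0.0001, 0.002, -0.0004, 0, 0, 0, -1], [-0.0002, 0.004, -0.0007, 0, 0, 0, -1], [-0.0003, 0.006, -0.0011, 0, 0, 0, -1], [-0.0004, 0.008, -0.0014, 0, 0, 0, -1], [-0.0005, 0.01, -0.0018, 0, 0, 0, -1]])

```text
t: 15.5
eef_pos: [507.5, 129.1, 88.6]
tcp_rot: [-0.002, 1.396, -1.52]
ft_force: [0.5, 0.3, 0.9]
opening: 0.006
```

move_arm(targets=[[-0.0001, 0.002, -0.0004, 0, 0, 0, -1], [-0.0002, 0.004, -0.0007, 0, 0, 0, -1], [-0.0003, 0.006, -0.0011, 0, 0, 0, -1], [-0.0004, 0.008, -0.0014, 0, 0, 0, -1], [-0.0005, 0.01, -0.0018, 0, 0, 0, -1]])

```text
t: 16.0
eef_pos: [507.0, 139.2, 86.8]
tcp_rot: [-0.002, 1.396, -1.52]
ft_force: [0.3, -0.8, 0.7]
opening: 0.003
```

move_arm(targets=[[-0.0001, 0.002, -0.0004, 0, 0, 0, -1], [-0.0002, 0.004, -0.0007, 0, 0, 0, -1], [-0.0003, 0.006, -0.0011, 0, 0, 0, -1], [-0.0004, 0.008, -0.0014, 0, 0, 0, -1], [-0.0005, 0.01, -0.0018, 0, 0, 0, -1]])

```text
t: 16.5
eef_pos: [506.5, 149.1, 85.0]
tcp_rot: [-0.003, 1.396, -1.52]
ft_force: [0.8, -0.5, 0.3]
opening: 0.006
```

```bash
python3 - <<'E'
from h import *
s=read_camera("side")
st=state();print(st["eef_pos"],st["ft_force"],st["opening"])
crop(s,160,130,280,250,6,"pics/s_m.png")
E
```

```text
[506.46851853 149.35086891  84.9200074 ] [ 0.27364563  0.42527992 -0.32357529] 0.005543770313368055
```

View pics/s_m.png

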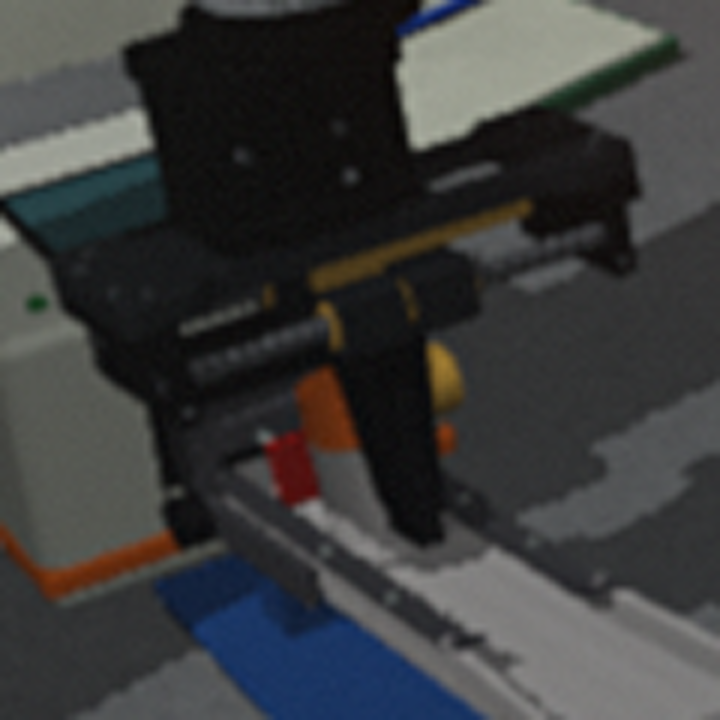

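The dog is covered and the cup is a short way from the red stop. From here I take small steps.

move_arm(targets=[[-0.0001, 0.002, -0.0004, 0, 0, 0, -1], [-0.0002, 0.004, -0.0007, 0, 0, 0, -1], [-0.0003, 0.006, -0.0011, 0, 0, 0, -1], [-0.0004, 0.008, -0.0014, 0, 0, 0, -1], [-0.0005, 0.01, -0.0018, 0, 0, 0, -1]])

```text
t: 17.05
eef_pos: [506.0, 159.1, 83.2]
tcp_rot: [-0.002, 1.396, -1.52]
ft_force: [-0.1, -0.1, 0.2]
opening: 0.006
```

move_arm(targets=[[-0.0001, 0.001, -0.0002, 0, 0, 0, -1], [-0.0001, 0.002, -0.0004, 0, 0, 0, -1], [-0.0002, 0.003, -0.0005, 0, 0, 0, -1], [-0.0002, 0.004, -0.0007, 0, 0, 0, -1]])

```text
t: 17.45
eef_pos: [505.8, 163.0, 82.5]
tcp_rot: [-0.003, 1.396, -1.521]
ft_force: [-0.1, -1.0, 0.5]
opening: 0.004
```

move_arm(targets=[[-0.0001, 0.001, -0.0002, 0, 0, 0, -1], [-0.0001, 0.002, -0.0004, 0, 0, 0, -1], [-0.0001, 0.002, -0.0004, 0, 0, 0, -1]])

```text
t: 17.75
eef_pos: [505.7, 165.1, 82.0]
tcp_rot: [-0.003, 1.396, -1.52]
ft_force: [0.3, -0.5, -0.0]
opening: 0.002
```

move_arm(targets=[[-0.0001, 0.001, -0.0002, 0, 0, 0, -1], [-0.0001, 0.002, -0.0004, 0, 0, 0, -1], [-0.0001, 0.002, -0.0004, 0, 0, 0, -1]])

```text
t: 18.05
eef_pos: [505.6, 167.1, 81.7]
tcp_rot: [-0.002, 1.396, -1.52]
ft_force: [-0.4, -0.3, 0.4]
opening: 0.002
```

move_arm(targets=[[-0.0001, 0.001, -0.0002, 0, 0, 0, -1], [-0.0001, 0.002, -0.0004, 0, 0, 0, -1], [-0.0001, 0.002, -0.0004, 0, 0, 0, -1]])

```text
t: 18.35
eef_pos: [505.5, 169.1, 81.3]
tcp_rot: [-0.002, 1.396, -1.52]
ft_force: [0.5, 0.3, 0.5]
opening: 0.005
```

move_arm(targets=[[-0.0001, 0.001, -0.0002, 0, 0, 0, -1], [-0.0001, 0.001, -0.0002, 0, 0, 0, -1]])

```text
t: 18.55
eef_pos: [505.4, 170.1, 81.1]
tcp_rot: [-0.002, 1.396, -1.52]
ft_force: [-0.5, -0.6, 0.8]
opening: 0.006
```

move_arm(targets=[[-0.0001, 0.001, -0.0002, 0, 0, 0, -1], [-0.0001, 0.001, -0.0002, 0, 0, 0, -1]])

```text
t: 18.75
eef_pos: [505.3, 171.1, 80.9]
tcp_rot: [-0.002, 1.396, -1.52]
ft_force: [-0.3, -0.4, -0.3]
opening: 0.005
```

move_arm(targets=[[0, 0.001, -0.0002, 0, 0, 0, -1], [0, 0.001, -0.0002, 0, 0, 0, -1]])

```text
t: 18.95
eef_pos: [505.3, 172.1, 80.7]
tcp_rot: [-0.002, 1.396, -1.52]
ft_force: [0.1, 0.5, 0.2]
opening: 0.005
```

move_arm(targets=[[-0.0001, 0.001, -0.0002, 0, 0, 0, -1], [-0.0001, 0.001, -0.0002, 0, 0, 0, -1]])

```text
t: 19.15
eef_pos: [505.2, 173.0, 80.5]
tcp_rot: [-0.003, 1.396, -1.52]
ft_force: [0.7, -0.3, 0.0]
opening: 0.002
```

move_arm(targets=[[-0.0001, 0.001, -0.0002, 0, 0, 0, -1], [-0.0001, 0.001, -0.0002, 0, 0, 0, -1]])

```text
t: 19.35
eef_pos: [505.1, 174.1, 80.3]
tcp_rot: [-0.002, 1.396, -1.52]
ft_force: [-0.4, -0.7, -0.0]
opening: 0.002
```

move_arm(targets=[[0, 0.001, -0.0002, 0, 0, 0, -1], [0, 0.001, -0.0002, 0, 0, 0, -1]])

```text
t: 19.55
eef_pos: [505.1, 175.0, 80.1]
tcp_rot: [-0.003, 1.396, -1.52]
ft_force: [0.6, -0.6, 1.2]
opening: 0.005
```

move_arm(targets=[[-0.0001, 0.001, -0.0002, 0, 0, 0, -1], [-0.0001, 0.001, -0.0002, 0, 0, 0, -1]])

```text
t: 19.75
eef_pos: [505.0, 176.0, 79.9]
tcp_rot: [-0.003, 1.396, -1.521]
ft_force: [0.1, -1.0, 0.8]
opening: 0.003
```

move_arm(targets=[[-0.0001, 0.001, -0.0002, 0, 0, 0, -1], [-0.0001, 0.001, -0.0002, 0, 0, 0, -1]])

```text
t: 19.95
eef_pos: [504.9, 176.9, 79.7]
tcp_rot: [-0.003, 1.396, -1.521]
ft_force: [0.2, -2.9, 1.1]
opening: 0.004
```

```bash
python3 - <<'E'
from h import *
s=read_camera("side")
st=state();print(st["eef_pos"],st["ft_force"],st["moment"])
crop(s,170,150,260,230,8,"pics/s_n.png")
E
```

```text
[504.85279181 176.86449348  79.69186849] [ 0.08838274 -2.18032878  1.21248858] [-0.53653427  0.03978234  0.01027367]
```

View pics/s_n.png

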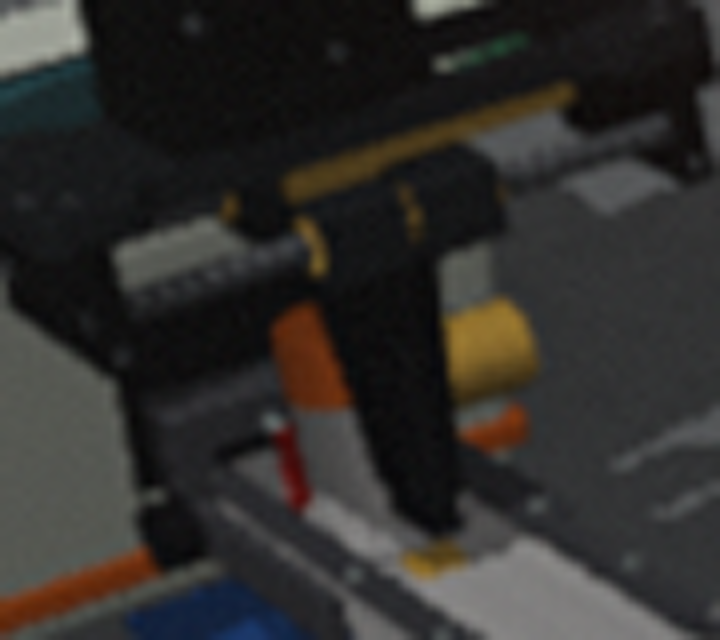

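The force begins at y≈176.5, as predicted, and the dog's tail is now showing behind the flange at (435,555). This is the stop, so I press in small steps.

move_arm(targets=[[0, 0.001, -0.0002, 0, 0, 0, -1], [0, 0.001, -0.0002, 0, 0, 0, -1]])

```text
t: 20.2
eef_pos: [504.9, 177.8, 79.5]
tcp_rot: [-0.004, 1.396, -1.521]
ft_force: [-0.6, -3.6, 2.1]
opening: 0.003
```

move_arm(targets=[[0, 0.0005, -0.0001, 0, 0, 0, -1], [0, 0.0005, -0.0001, 0, 0, 0, -1]])

```text
t: 20.4
eef_pos: [504.9, 178.3, 79.5]
tcp_rot: [-0.003, 1.396, -1.521]
ft_force: [0.1, -5.3, 2.7]
opening: 0.007
```

move_arm(targets=[[0, 0.0005, -0.0001, 0, 0, 0, -1], [0, 0.0005, -0.0001, 0, 0, 0, -1]])

```text
t: 20.6
eef_pos: [504.9, 178.7, 79.3]
tcp_rot: [-0.004, 1.396, -1.522]
ft_force: [1.0, -4.8, 2.9]
opening: 0.005
```

```bash
python3 - <<'E'
from h import *
s=read_camera("side")
st=state();print(st["eef_pos"],st["ft_force"],st["moment"])
crop(s,200,185,250,225,14,"pics/s_o.png")
E
```

```text
[504.84096502 178.71329239  79.2834791 ] [ 0.0419679  -5.49925836  1.2154973 ] [-1.03072653 -0.06743837 -0.02588153]
```

View pics/s_o.png

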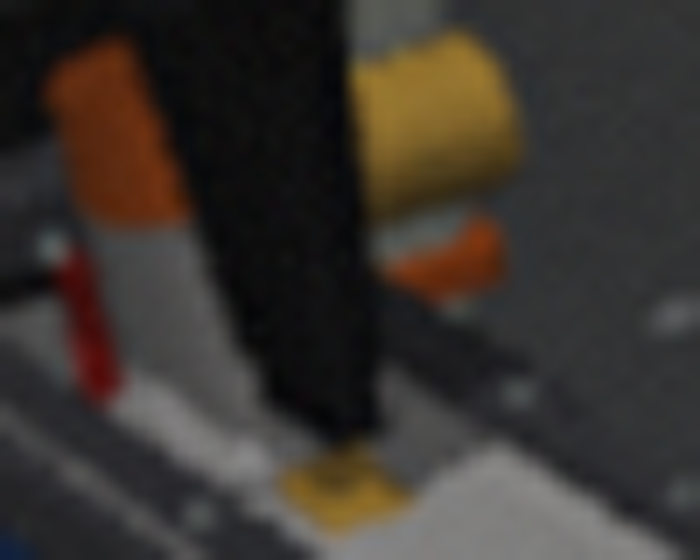

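move_arm(targets=[[0, 0.0005, -0.0001, 0, 0, 0, -1], [0, 0.0005, -0.0001, 0, 0, 0, -1], [0, 0.0005, -0.0001, 0, 0, 0, -1]])

```text
t: 20.95
eef_pos: [504.8, 179.1, 79.2]
tcp_rot: [-0.005, 1.395, -1.522]
ft_force: [0.3, -5.9, 1.6]
opening: 0.003
```

move_arm(targets=[[0, 0.0005, -0.0001, 0, 0, 0, -1], [0, 0.0005, -0.0001, 0, 0, 0, -1], [0, 0.0005, -0.0001, 0, 0, 0, -1]])

```text
t: 21.25
eef_pos: [504.8, 179.5, 79.1]
tcp_rot: [-0.005, 1.395, -1.523]
ft_force: [0.5, -7.3, 1.4]
opening: 0.005
```

move_arm(targets=[[0, 0.0005, -0.0001, 0, 0, 0, -1], [0, 0.0005, -0.0001, 0, 0, 0, -1], [0, 0.0005, -0.0001, 0, 0, 0, -1]])

```text
t: 21.55
eef_pos: [504.8, 179.9, 79.1]
tcp_rot: [-0.005, 1.395, -1.523]
ft_force: [0.4, -7.0, 2.4]
opening: 0.003
```

```bash
python3 - <<'E'
from h import *
s=read_camera("side")
st=state();print(st["eef_pos"],st["ft_force"],st["moment"])
crop(s,200,185,250,225,14,"pics/s_p.png")
E
```

```text
[504.78032569 179.90811384  79.03200451] [ 0.38779687 -8.48853477  2.65270937] [-1.52904679 -0.04652372 -0.00825946]
```

View pics/s_p.png

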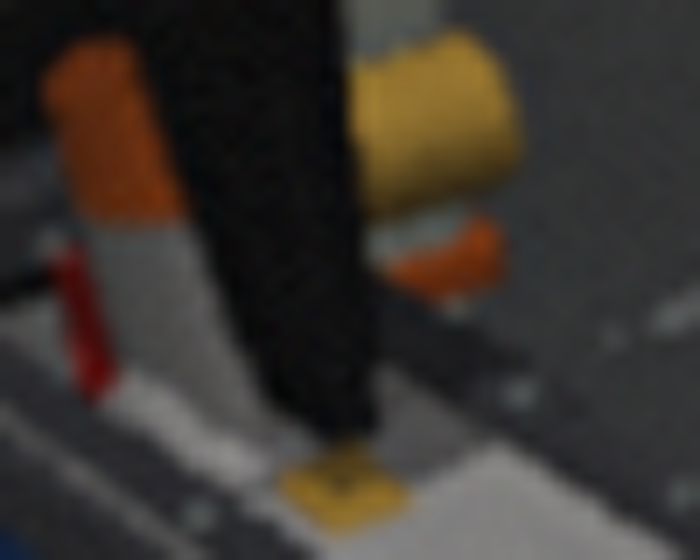

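It is at about 8 N (the moment agrees: 1.53/0.19). Two more half-millimetre steps.

move_arm(targets=[[0, 0.0004, -0.0001, 0, 0, 0, -1], [0, 0.0004, -0.0001, 0, 0, 0, -1], [0, 0.0004, -0.0001, 0, 0, 0, -1]])

```text
t: 21.9
eef_pos: [504.8, 180.2, 78.9]
tcp_rot: [-0.006, 1.395, -1.524]
ft_force: [0.1, -9.3, 4.2]
opening: 0.003
```

```bash
python3 - <<'E'
from h import *
s=read_camera("side")
st=state();print(st["eef_pos"],st["ft_force"],st["moment"])
E
```

```text
[504.80020404 180.21559509  78.9589301 ] [ 0.61425733 -9.39078333  2.79609878] [-1.59214247 -0.0071855  -0.00571325]
```

move_arm(targets=[[0, 0.0004, -0.0001, 0, 0, 0, -1], [0, 0.0004, -0.0001, 0, 0, 0, -1], [0, 0.0004, -0.0001, 0, 0, 0, -1]])

```text
t: 22.25
eef_pos: [504.8, 180.5, 78.9]
tcp_rot: [-0.006, 1.395, -1.524]
ft_force: [0.3, -10.5, 3.4]
opening: 0.006
```

```bash
python3 - <<'E'
from h import *
s=read_camera("side")
st=state();print(st["eef_pos"],st["ft_force"],st["moment"])
crop(s,200,185,250,225,14,"pics/s_q.png")
E
```

```text
[504.78658006 180.53881296  78.89695706] [ 0.16895437 -9.89318433  2.93624532] [-1.79069275 -0.01142588 -0.03555493]
```

View pics/s_q.png

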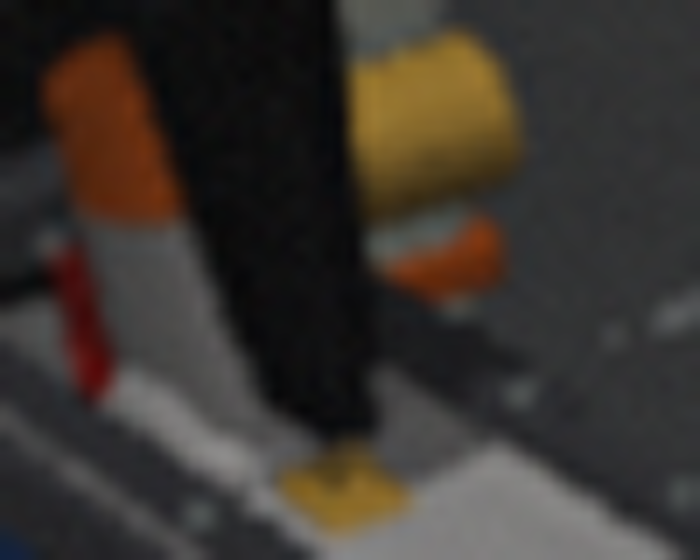

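It is at about 9.8 N, just past the snap range of 7–9.5 N. I'll back off and see whether the cup stays.

move_arm(targets=[[0.0001, -0.002, 0.0004, 0, 0, 0, -1], [0.0003, -0.005, 0.0009, 0, 0, 0, -1], [0.0008, -0.014, 0.0025, 0, 0, 0, -1], [0.0016, -0.03, 0.0053, 0, 0, 0, -1], [0.0016, -0.03, 0.0053, 0, 0, 0, -1]])

```text
t: 22.8
eef_pos: [506.6, 149.6, 84.5]
tcp_rot: [-0.001, 1.396, -1.521]
ft_force: [-0.8, -0.2, -0.2]
opening: 0.001
```

```bash
python3 - <<'E'
from h import *
s=read_camera("side")
st=state();print(st["eef_pos"],st["ft_force"],st["moment"])
crop(s,200,180,250,220,14,"pics/s_r.png")
E
```

```text
[506.6498091  150.21800309  84.36612847] [ 0.18096232  0.30303265 -0.13369498] [-0.00299874  0.04070587 -0.01512493]
```

View pics/s_r.png

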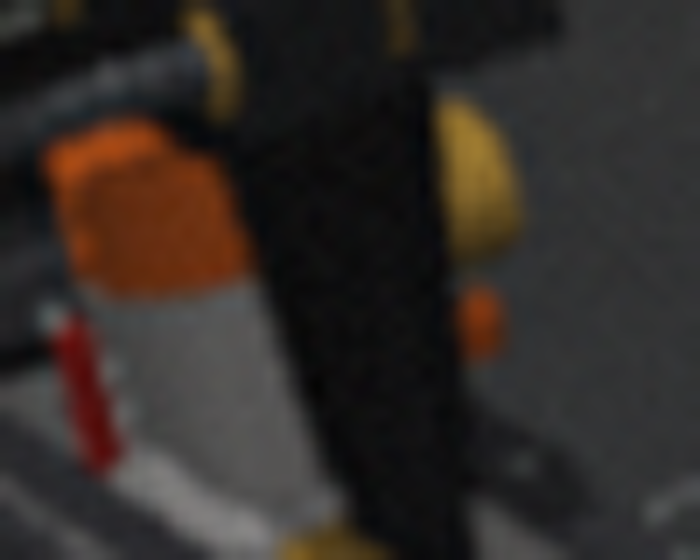

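move_arm(targets=[[0, -0.01, 0.03, 0, 0, 0, -1], [0, -0.02, 0.07, 0, 0, 0, -1], [0, -0.06, 0.1, 0, 0, 0, -1], [0, -0.11, 0.12, 0, 0, 0, -1], [0, -0.16, 0.12, 0, 0, 0, -1], [0, -0.2, 0.12, 0, 0, 0, -1], [0, -0.2, 0.12, 0, 0, 0, -1]])

```text
t: 23.55
eef_pos: [506.4, -52.7, 204.4]
tcp_rot: [0.002, 1.395, -1.52]
ft_force: [0.1, 1.0, -0.3]
opening: 0.003
```

```bash
python3 - <<'E'
from h import *
s=read_camera("side");t=read_camera("top")
st=state();print(st["eef_pos"],st["ft_force"])
crop(s,195,175,255,225,12,"pics/s_s.png");crop(t,190,245,270,295,9,"pics/t_s.png")
E
```

```text
[506.33574083 -49.38419334 204.11092035] [-0.89147482  0.32240294  1.14549694]
```

View pics/s_s.png

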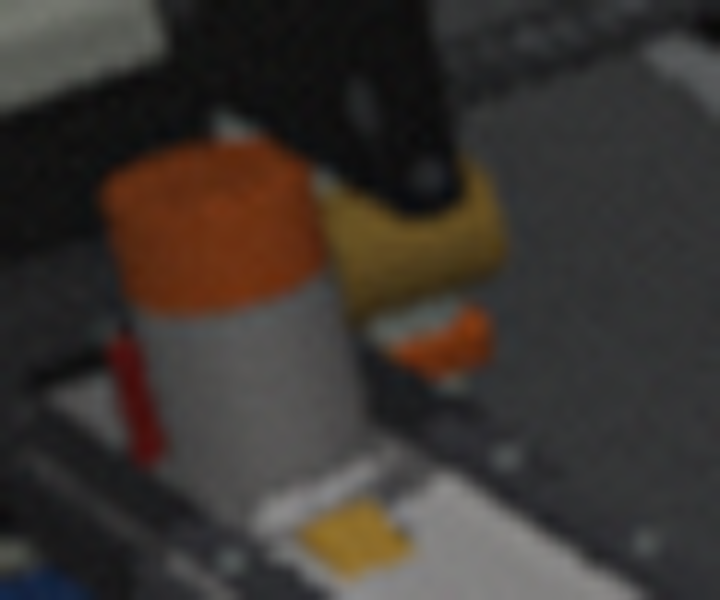

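View pics/t_s.png

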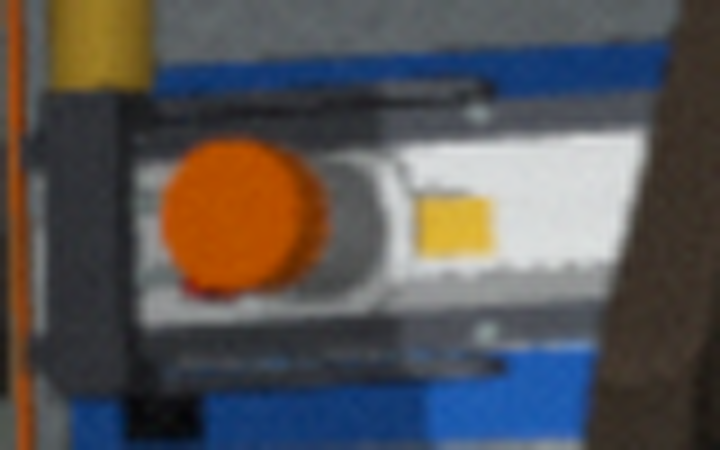

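Both views show the cup upright against the red stop, with the dog fully visible behind the flange. I'll compare the dog's and stop's pixel extents with the first pictures.

```bash
python3 - <<'E'
from h import *
from scipy import ndimage
t0=cv2.imread("pics/top0.png");s0=cv2.imread("pics/side0.png")
s=read_camera("side")
t=read_camera("top")
def prof(img,r0,r1,c0,c1):  # yellow-ness (R-B) along column mean
    a=img[r0:r1,c0:c1].astype(float);return (a[...,2]-a[...,0]).mean(0).round(0)
print("dog cols 232..248 start",prof(t0,267,273,232,248));print("now  ",prof(t["img"],267,273,232,248))
def red(img):
    h=cv2.cvtColor(img,cv2.COLOR_BGR2HSV)[190:218,195:225]
    m=(cv2.inRange(h,(0,120,40),(6,255,255))|cv2.inRange(h,(174,120,40),(180,255,255)))>0
    return [(190+i,195+np.nonzero(r)[0].min()) for i,r in enumerate(m) if r.any()]
print("red left edge start",red(s0));print("now",red(s["img"]))
a=(s0[196:216,200:216].astype(float));b=s["img"][196:216,200:216].astype(float)
for r in (4,8,12):print((a[r,:,2]-a[r,:,1]).astype(int),(b[r,:,2]-b[r,:,1]).astype(int))
for mm in(0,3.5):print("stop left-bottom proj y+%g"%mm,proj(s,[488,224+mm,62]))
# orange lid position
h=cv2.cvtColor(t["img"],cv2.COLOR_BGR2HSV)[255:285,200:240];m=cv2.inRange(h,(5,200,150),(18,255,255));ys,xs=np.nonzero(m);print("lid",xs.mean()+200,ys.mean()+255,onz(t,xs.mean()+200,ys.mean()+255,120))
E
```

```text
dog cols 232..248 start [ -3.  -3.  -1.  14.  59. 124. 137. 137. 138. 139. 139. 130.  78.  21.
  -1.  -4.]
now   [ -2.  -3.  -2.   9.  79. 144. 154. 155. 152. 154. 155. 146.  84.  20.
  -2.  -2.]
red left edge start [(199, np.int64(215)), (200, np.int64(213)), (201, np.int64(210)), (202, np.int64(207)), (203, np.int64(205)), (204, np.int64(204)), (205, np.int64(204)), (206, np.int64(205)), (207, np.int64(205)), (208, np.int64(205)), (209, np.int64(206)), (210, np.int64(206)), (211, np.int64(206)), (212, np.int64(207)), (213, np.int64(207))]
now [(203, np.int64(204)), (204, np.int64(204)), (205, np.int64(204)), (206, np.int64(205)), (207, np.int64(205)), (208, np.int64(205)), (209, np.int64(205)), (210, np.int64(206)), (211, np.int64(206)), (212, np.int64(206)), (213, np.int64(206))]
[-2 -1  0  1  0 -1 -1 -3 -3 -2 -6  3 16 43 59 64] [ 1 -2  0 -2 -1  5 20 38 45 48 51 51 46 44 41 34]
[-1  1 -1  8 51 75 72 58 56 53 51 55 56 53 54 54] [-1 -1 -2 12 47 57 37  9 -2  0  0  1 -1  1  0  2]
[ 0  1  1 -1  4 40 60 56 55 54 56 55 55 56 54 53] [ 0  0  1  0 10 39 53 34  8 -2  2  1  0  0  0  0]
stop left-bottom proj y+0 [207.17653354 213.28780763]
stop left-bottom proj y+3.5 [206.5271988  212.53546379]
lid 215.19791666666666 268.4479166666667 [500.77078279 217.2248476  120.        ]
```

All the checks agree that the dog has snapped in. Its back edge is as uncovered as at the start, the stop still looks 2–3 mm depressed, and the cup axis is at y≈207. An unlatched cup would have sprung back to about 202. The arm is clear, so I'm checking the bystanders and handing in.

```bash
python3 - <<'E'
from h import *
from cell import job_done
t0=cv2.imread("pics/side0.png");t=read_camera("side")["img"]
cv2.imwrite("pics/final.png",t)
for n,b in(("white/blue cups",(270,320,410,430)),("jar",(335,215,375,270))):
    x0,y0,x1,y1=b;print(n,np.abs(t0[y0:y1,x0:x1].astype(int)-t[y0:y1,x0:x1]).mean())
print(state()["ft_force"],state()["eef_pos"])
print(job_done())
E
```

```text
white/blue cups 10.658008658008658
jar 17.126363636363635
[0.28695232 0.72424542 0.05547984] [506.52569449 -47.65339485 203.99483428]
the job is handed in; nothing more can be done
None
```

View pics/final.png

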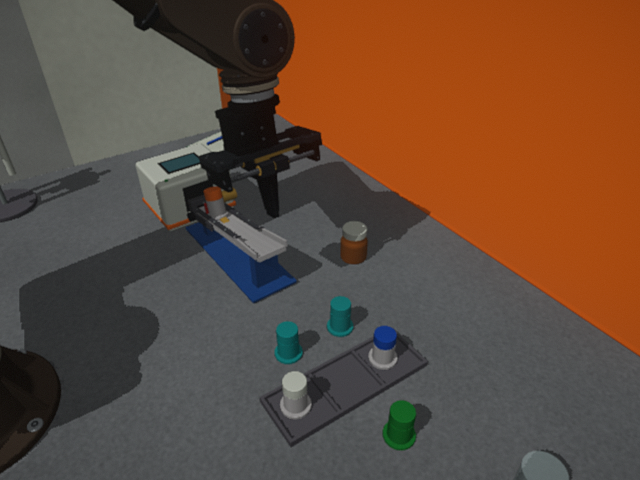

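The orange-lidded cup is loaded: it rests against the red stop with the dog risen behind it, and I have handed the job in. It took about 24 s of the 61 s allowed.

I set the cup in the bay and pushed it down the chute with the shut fingers. The stop contact came at TCP y≈176.5 mm, and I pressed to about 10 N on the pusher, just above the stated 7–9.5 N snap range and under the 12 N trip.

**Last checks**
- **Dog:** it is fully uncovered in the top view, with the same edges as at the start.
- **Cup:** it stayed at its pressed-in place after I backed off, axis at y≈207 mm. Unlatched, it would have sprung back to about 202 mm.
- **Stop:** it still looks depressed, but the shift is only about half a pixel (2–3 mm), so this is weak evidence.
- **Other objects:** the white and blue cups and the jar look unmoved at their first pixels. My picture-difference numbers for them were not small (11 and 17 grey levels), because the arm's shadow changed and the orange cup had left the tray.
- **Robot:** the arm is clear of everything.

**What disagreed or was not measured**
- **Bay centre:** felt on the walls, it was about 4.5 mm off the camera estimate in x. I used the felt value. The cup brushed one bay wall at about 3 N while I was feeling for it.
- **Bump at the dog:** I did not see one; the force readings at the ends of the moves there stayed within about 1 N.
- **Holding force:** I did not measure the force between the stop, the cup and the dog directly.

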